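# Close up the ribbon-roll bay

### The arm

A 7-joint arm with a two-finger parallel gripper is mounted at the origin on the work surface. World frame = base frame: x ahead of the robot, y to its left, z up, the work surface at z = 0. Lengths are in m, angles in rad, forces in N, time in s.
With the tool pointing down it reaches from about 0.425 to 0.875 m from the base axis. Payload 4.7 kg.
Tool frame: the origin (TCP) lies at the very end of the fingers, on their centre line; the grasp point (between the pads) lies 19 mm behind it; z points along the fingers, y is the line along which they close (so a half turn about z gives the same grasp; the last joint's range is limited). The gripper opens to 85 mm and grips with 20 to 120 N. Pads are 22 mm wide; open, the fingers measure 114 mm over their backs; the gripper's body (76 mm by 85 mm) begins 54 mm behind the grasp point. The pads swing forward as they close: fully open they stand 13 mm farther back than shut.
Start: joints at [1.221, 0.321, -0.07, 1.45, 0.023, 1.371, -0.057], TCP at [0.231, -0.607, 0.231] pointing down, gripper open.
Joint ranges: [-2.86, 2.86], [-0.3, 2.09], [-1.38, 1.24], [0.06, 2.45], [-1.56, 4.7], [0.09, 2.05], [-2.69, 2.69]. Speed limits (rad/s): [2.57, 2.57, 3.14, 3.14, 3.14, 3.14, 3.14].

### API

Orientations are given as a rotation vector (axis times angle).
In Python, from workcell import observe, grab_frame, calibration, close_job, find_in, trace gives the robot as it stands.
- The arm moves only by the shell command python3 -m creep 'ROWS' [OPENING]. ROWS is a JSON object of lists of equal length, an entry for each row: "travel": the shift along the tool's x, y, z in mm, a list of three; "delta_rot": the turn, a rotation vector about the tool's x, y, z in degrees, a list of three. In form: {"travel": [[dx, dy, dz], ...], "delta_rot": [[wx, wy, wz], ...]}. A call has 1 to 10 rows; each row is the pose to reach, as a shift and turn from the pose commanded when the call began, along the tool's axes at that moment; what a row does not reach only later rows make up. A row lasts 1/10 s, in which the tool goes at most 50 mm and 8.59 degrees, less where a joint would pass 70% of its speed; a pose out of reach is approached as far as the arm can. A call with a gripper value outside its range is refused whole. OPENING is the finger opening in mm, from 0 to 85.4, set as the call begins (- or left out, the last holds). The fingers move at their own pace and stop on an object; the grip force is fixed at half the most. Time passes only in rows, so rows that repeat a pose let the fingers close. It gives the time, the measured TCP pose, the force, the opening and the grip force at its end, in the units of the state.
- observe(): the state, without advancing time (a new reading comes with each control period).
- grab_frame(name): name is "scene" or "top" or "wrist"; returns (picture, depth): 420x560x3 uint8, blue, green, red; 420x560 float32, m along the optical axis (not along the pixel's ray), 0 where there is no reading.
- calibration(name): a dict with "vfov" (degrees; the focal length in pixels is half the picture's height over the tangent of half this angle, whatever the lens; pixels are square), "cx", "cy" (the principal point, pixels), "k1" (the pictures are not rectified: a ray, as slopes to the right and down, at radius r is drawn at 1 + k1 r^2 times it, then the intrinsics apply), "view" (4x4, takes a point from world to camera coordinates); the wrist camera has in their place "T_tool_cam" (4x4, takes a point from camera to tool coordinates, whose origin is the TCP and whose axes are the flange's). Camera axes: x right, y up, looking along -z (the intrinsics and any distortion apply to the point x, -y, -z); pixel columns grow to the right and rows downward; lengths in m; the calibration is good to about 2 mm. A picture is of the moment at which its call begins: read the wrist's pose just before it. calibration takes no time and is no camera call.
- close_job(): hands the job in; it is judged then, once.
Trained networks look in the newest picture that a camera, given by its name, has taken for a name from the list of things; names that differ only in an ending like _2 or _b are one class to them, and where a whole thing is asked for, a point or a joint stands for the part that bears it (a point fixed in the world has none). Each returns a list of dicts, best first, with "conf" (0 to 1); they miss things now and then, are a little off and sometimes report something else, mostly with a low value. They report only what shows in the picture. A call takes as long as a camera call. They do not tell look-alikes from the thing itself.
- find_in(target, camera): "xyz" ([x, y, z] in m, in world coordinates, good to about 4 mm: the middle of the surface that is visible of it).
- trace(target, camera): "region" (420x560 bool, what is visible of it).
The state is a dict: "time_s": time; "joint_pos": joint angles; "qd": joint speeds; "effort": joint torques, N m; "tcp_pos": TCP position; "orientation": TCP orientation; "ft_force": force on the tool from outside, world axes, zero at the start; "wrist_torque": the same for the moment, N m; "gripper_width": opening from 0.0 (shut) to 1.0 (fully open); "grasp_force": force on a finger pad.
Only numpy, scipy, OpenCV 4.12 (cv2) and the standard library are available. Lean on these libraries where they do the work, as an engineer would, in place of code of your own. Each camera call takes 0.05 s, during which the arm holds its last target. There are 200 camera calls.

### The job

Close up the ribbon-roll bay on the packing bench. First fold the wooden rule away from the doorway, the outer leaf flat back onto the middle leaf and only then the two together flat onto the fixed leaf; then lay every ribbon roll from the bench down in the bay, one to a lane, and last take the yellow lift-off door from its stand and lower it gently (do not drop it) so that both hinge knuckles go fully down on their pins with the door shut across the front. Do not tip the door over or disturb the carton, the tape or the cardboard tube.

Things in the scene. Friction and masses are not known exactly. Their poses are not given: they have to be found in the camera images.
- bay: Fixed open-topped roll bay, 170 mm deep (x), 262 mm wide (y); floor 8 mm thick, grey side and back walls up to 50 mm and a front lip up to 22 mm above the bench. Origin: centre of its underside; +x to the back wall, -x out of the front (towards the robot), +y to the hinge side, z up. A steel hinge post 135 mm high stands at x -85..-59, y +131..+155 mm.
- lane_mid (a point): Centre of the bay's floor, 8 mm above the bench, axes as the bay's. Three lanes run along x at y = -70, 0 and +70 mm, marked by four orange blocks (20 x 22 mm, tops 32 mm above the bench) at x = +/-62, y = +/-35 mm; between front and rear blocks the floor is clear for the fingers. A roll belongs at x = 0 of a lane, along x, its middle then 20 mm above this point.
- door_seat (a point): Where the door's origin is when it is shut and fully down: bay (-105, 0, 12) mm, with the axes of door and bay parallel. A black rubber rest 11.5 mm high under its free end, at bay (-105, -100) mm, carries that end.
- pin_low (a point): Foot of the lower hinge pin, on its bracket on the hinge post, 32 mm above the bench, at bay (-105, +138) mm. Steel pin 8 mm in diameter, 26 mm high, its top 7 mm tapered. Free height from its top to the upper bracket is 63 mm: the lower knuckle (22 mm long) must come in there sideways from the front.
- pin_high (a point): Foot of the upper hinge pin, straight above the lower one, 127 mm above the bench; same pin. Its bracket is 6 mm thick.
- door: Yellow lift-off door, loose, about 0.4 kg: panel 10 mm thick (x), 240 mm wide (y), 160 mm high, with a black grip tab 70 mm wide, 10 mm thick at the middle of its top edge, up to 200 mm above the lower edge. Origin: centre of its lower edge; z up, y to its hinge knuckles. Pinch the tab from above. It starts upright in the stand's slot, lower edge 8 mm above the bench.
- knuckle_low (a point): Centre of the lower end of the lower hinge knuckle of the door, at door (0, +138, 20) mm. Upright tube, outside 22 mm, bore 12 mm, 22 mm long. Fully down, this point meets pin_low.
- knuckle_high (a point): The same for the upper knuckle, at door (0, +138, 115) mm. Fully down, this point meets pin_high. Both knuckles go on with the same downward motion.
- stand: Fixed door stand: base plate 120 x 180 x 8 mm with two pairs of black cheeks up to 58 mm above the bench that form a slot 13 mm wide along its y axis. Origin at the centre of its underside; y along the slot.
- rule_pivot (a point): Axis of the pivot between the fixed leaf and the middle leaf of the folding rule, 26 mm above the bench, at bay (-135, -160) mm in front of the bay's other (-y) corner. The fixed leaf runs from here 112 mm to the bay's -y, 22 mm wide, top 26 mm above the bench.
- leaf_mid (a joint): Angle from the fixed leaf to the middle leaf: 0 = folded flat over the fixed leaf (stop), 3.14 = straight on across the doorway, stop at 3.9. Upright hinge, stiff (0.12 N m), stays where left. Folds counter-clockwise seen from above, round by the robot's side of the pivot. Leaf 22 mm wide, top 34 mm above the bench.
- leaf_tip (a joint): Angle between the outer leaf and the middle leaf: 0 = folded flat back over the middle leaf (stop), 3.0 = nearly straight on. Light hinge with upright axis, about 0.04 N m, about the axis of the red post. It folds counter-clockwise seen from above. Leaf 22 mm wide, top 42 mm above the bench.
- red_post (a point): Point on the red grip post at the far end of the middle leaf, 66 mm above the bench, on the axis of the outer leaf's hinge, 100 mm from rule_pivot. Round post, 16 mm in diameter, top 85 mm above the bench. Carrying it round the pivot folds the middle leaf.
- blue_post (a point): Point on the blue grip post at the free end of the outer leaf, 66 mm above the bench, 85 mm from the red post. Round post, 16 mm in diameter, top 80 mm above the bench. Carrying it round the red post folds the outer leaf.
- roll_blue: Blue ribbon roll, 122 mm long, about 0.16 kg, loose: wound part 34 mm in diameter and 102 mm long between two square cardboard end plates (40 x 40 mm, 6 mm thick) that keep it from rolling; core stubs at the ends. Origin at its middle, 20 mm above what it lies on; x along the roll. Grip across the wound part. May be absent (None).
- roll_orange: Orange ribbon roll, 122 mm long, about 0.16 kg, loose: wound part 34 mm in diameter and 102 mm long between two square cardboard end plates (40 x 40 mm, 6 mm thick) that keep it from rolling; core stubs at the ends. Origin at its middle, 20 mm above what it lies on; x along the roll. Grip across the wound part. May be absent (None).
- roll_white: White ribbon roll, 122 mm long, about 0.16 kg, loose: wound part 34 mm in diameter and 102 mm long between two square cardboard end plates (40 x 40 mm, 6 mm thick) that keep it from rolling; core stubs at the ends. Origin at its middle, 20 mm above what it lies on; x along the roll. Grip across the wound part. May be absent (None).
- roll_green: Green ribbon roll, 122 mm long, about 0.16 kg, loose: wound part 34 mm in diameter and 102 mm long between two square cardboard end plates (40 x 40 mm, 6 mm thick) that keep it from rolling; core stubs at the ends. Origin at its middle, 20 mm above what it lies on; x along the roll. Grip across the wound part. May be absent (None).
- carton: Bystander: closed cardboard carton 100 x 140 x 90 mm, loose. Origin at the centre of its underside.
- tape_roll: Bystander: roll of amber packing tape lying flat, 84 mm in diameter, 48 mm high, loose. Origin at the centre of its underside.
- core_tube: Bystander: empty cardboard core standing upright, 60 mm in diameter, 120 mm high, loose. Origin at the centre of its underside.
Mind the look-alikes: they are no part of the job. Leave any turquoise look-alike of the roll_white alone.

How it is judged:
On the way, in this order (a step that is already met when the one before it is completed fails the run):
1. the outer leaf is folded flat back onto the middle leaf while the middle leaf is still open (value of joint leaf_tip below 0.15 rad and value of joint leaf_mid above 0.8 rad), for 0.2 s.
2. the middle leaf, with the outer leaf on it, is folded flat onto the fixed leaf (value of joint leaf_tip below 0.2 rad and value of joint leaf_mid below 0.15 rad), for 0.2 s.
3. every roll lies in the bay while the door is still off its hinges (x of roll_blue in the frame of bay between -0.03 and 0.03 m and y of roll_blue in the frame of bay between -0.115 and 0.115 m and z of each of roll_blue, roll_orange, roll_white, roll_green in the frame of bay below 0.036 m and angle between the x axis of each of roll_blue, roll_orange, roll_white, roll_green and the x axis of bay, either way round below 0.25 rad and x of roll_orange in the frame of bay between -0.03 and 0.03 m and y of roll_orange in the frame of bay between -0.115 and 0.115 m and x of roll_white in the frame of bay between -0.03 and 0.03 m and y of roll_white in the frame of bay between -0.115 and 0.115 m and x of roll_green in the frame of bay between -0.03 and 0.03 m and y of roll_green in the frame of bay between -0.115 and 0.115 m and distance between knuckle_low and pin_low above 0.06 m), for 0.2 s.
4. both knuckles of the door are fully down on their pins and the door is shut (distance between knuckle_low and pin_low below 0.007 m and distance between knuckle_high and pin_high below 0.007 m and angle between the y axis of door and the y axis of bay, either way round below 0.12 rad and angle between door's own z axis and vertical below 0.06 rad), for 0.5 s.
At the end, for the whole second after the job is handed in: Rule folded (both joints under 0.2 rad), every roll on the bay floor along a lane (within 30 mm of its middle, 0.25 rad), door shut within 0.12 rad, upright within 0.06 rad, each knuckle within 7 mm of its pin's foot, all at rest (all of step 4 and x of roll_blue in the frame of bay between -0.03 and 0.03 m and y of roll_blue in the frame of bay between -0.115 and 0.115 m and z of each of roll_blue, roll_orange, roll_white, roll_green in the frame of bay below 0.036 m and angle between the x axis of each of roll_blue, roll_orange, roll_white, roll_green and the x axis of bay, either way round below 0.25 rad and x of roll_orange in the frame of bay between -0.03 and 0.03 m and y of roll_orange in the frame of bay between -0.115 and 0.115 m and x of roll_white in the frame of bay between -0.03 and 0.03 m and y of roll_white in the frame of bay between -0.115 and 0.115 m and x of roll_green in the frame of bay between -0.03 and 0.03 m and y of roll_green in the frame of bay between -0.115 and 0.115 m and value of joint each of leaf_tip, leaf_mid below 0.2 rad and linear speed of door below 0.03 m/s); the robot touches nothing.
It fails at once if the carton is pushed more than 3 cm (distance of carton from where it was at the start of the episode above 0.03 m).
It fails at once if the tape roll is pushed more than 3 cm (distance of tape_roll from where it was at the start of the episode above 0.03 m).
It fails at once if the cardboard tube is pushed more than 3 cm (distance of core_tube from where it was at the start of the episode above 0.03 m).
It fails at once if the door is tipped over by more than 35 degrees (angle between door's own z axis and vertical above 0.6 rad).
It fails at once if the door is dropped onto its pins (faster than 0.4 m/s there) (horizontal distance between knuckle_low and pin_low below 0.02 m and z of knuckle_low in the frame of pin_low between -0.01 and 0.05 m and linear speed of door above 0.4 m/s).
Of roll_blue, roll_orange, roll_white, roll_green only 2 to 3 are there at a start; the rules pass over those that are not, and their reading is None.
At some moment in a run one of roll_blue, roll_orange, roll_white, roll_green may be knocked a few centimetres aside while the robot is not near it.
It also fails if it takes over 200 s, if anything falls off the work surface, if the arm or the gripper's body presses on something with over 40 N, if the wrist force passes 120 N, or if a joint passes its speed limit or range.

## Working session

There is one attempt and no reset: what is moved stays moved. The work goes in short steps, Python scripts to look and compute and a shell command to move; the robot and the scene stay as the last step left them, time stands still between calls to the robot, and variables do not carry over. Pictures are saved under pics/ and viewed, at most 14 in all, crops included, and the job is handed in when it is done.

```bash
mkdir -p pics; ls
cat > h.py <<'E'
import numpy as np, cv2, json
from scipy.spatial.transform import Rotation as R
from workcell import observe, grab_frame, calibration, close_job, find_in, trace
def K(c): 
    f=210/np.tan(np.radians(c["vfov"])/2); return f
def camT(name,st=None):
    c=calibration(name)
    if name!="wrist": return c,np.linalg.inv(np.array(c["view"]))
    T=np.eye(4);T[:3,:3]=R.from_rotvec(st["orientation"]).as_matrix();T[:3,3]=st["tcp_pos"]
    return c,T@np.array(c["T_tool_cam"])
def slopes(c,uv):
    f=K(c);uv=np.atleast_2d(np.asarray(uv,float));d=(uv-[c["cx"],c["cy"]])/f
    u=d.copy()
    for _ in range(20): u=d/(1+c["k1"]*(u**2).sum(1,keepdims=True))
    return u
def world(name,uv,depth,st=None):
    c,T=camT(name,st);s=slopes(c,uv);d=np.asarray(depth).reshape(-1,1)
    p=np.hstack([s[:,:1]*d,-s[:,1:]*d,-d]);return p@T[:3,:3].T+T[:3,3]
def ray_z(name,uv,z,st=None):
    c,T=camT(name,st);s=slopes(c,uv);v=np.hstack([s[:,:1],-s[:,1:],-np.ones((len(s),1))])@T[:3,:3].T
    o=T[:3,3];return o+v*((z-o[2])/v[:,2:])
def proj(name,P,st=None):
    c,T=camT(name,st);P=np.atleast_2d(P);q=(P-T[:3,3])@T[:3,:3]
    s=np.c_[q[:,0]/-q[:,2],-q[:,1]/-q[:,2]];r=(s**2).sum(1,keepdims=True)
    return s*(1+c["k1"]*r)*K(c)+[c["cx"],c["cy"]]
def cloud(name,depth,st=None):
    v,u=np.nonzero(depth>0);return np.c_[u,v],world(name,np.c_[u,v],depth[v,u],st)
def to_tool(dp,st=None):
    "world displacement (m) -> tool mm"
    st=st or observe();return 1000*R.from_rotvec(st["orientation"]).inv().apply(dp)
E
python3 - <<'E'
from h import *
st=observe();print({k:np.round(v,3).tolist() for k,v in st.items()}); print(R.from_rotvec(st["orientation"]).as_matrix().round(3))
for n in ["scene","top"]:
    im,d=grab_frame(n);cv2.imwrite(f"pics/{n}0.png",im);np.save(f"{n}0.npy",d);c=calibration(n);T=np.linalg.inv(np.array(c["view"]));print(n,c["vfov"],c["k1"],T[:3,3],-T[:3,2])
    for t in ["bay","door","stand","red_post","blue_post","roll_blue","roll_orange","roll_white","roll_green","carton","tape_roll","core_tube"]:
        print(t,[(np.round(x["xyz"],3).tolist(),round(x["conf"],2)) for x in find_in(t,n)[:3]])
E
```

```text
pics
{'time_s': 0.0, 'joint_pos': [1.221, 0.322, -0.07, 1.452, 0.023, 1.371, -0.057], 'qd': [0.0, 0.001, 0.001, -0.001, 0.001, -0.001, 0.001], 'effort': [0.0, -49.358, -0.382, -31.433, 0.013, 0.012, 0.0], 'tcp_pos': [0.231, -0.607, 0.23], 'orientation': [-3.088, -0.568, 0.001], 'ft_force': [0.02, -0.023, -0.184], 'wrist_torque': [-0.047, 0.019, -0.006], 'grasp_force': 0.0, 'gripper_width': 1.006}
[[ 0.935  0.356 -0.001]
 [ 0.356 -0.935  0.002]
 [-0.    -0.002 -1.   ]]
scene 50.819542911081996 0.012030710791127735 [ 1.70557945 -0.04667762  0.8674233 ] [-0.8166236   0.0177456  -0.57689773]
bay [([0.595, -0.029, 0.016], 0.83)]
door [([0.512, 0.364, 0.111], 0.93)]
stand [([0.524, 0.333, 0.007], 0.58)]
red_post [([0.516, -0.078, 0.04], 0.97)]
blue_post [([0.487, -0.028, 0.042], 0.61)]
roll_blue [([0.48, 0.097, 0.03], 0.67), ([0.595, -0.031, 0.02], 0.47)]
roll_orange [([0.468, -0.426, 0.029], 0.94), ([0.481, 0.096, 0.029], 0.56), ([0.597, -0.031, 0.019], 0.27)]
roll_white [([0.676, -0.246, 0.027], 0.87), ([0.837, -0.263, 0.032], 0.8), ([0.823, 0.022, 0.081], 0.54)]
roll_green [([0.51, 0.36
[... 299 characters left out ...]
00431827 -0.99705211]
bay [([0.62, -0.023, 0.006], 0.8)]
door [([0.501, 0.359, 0.13], 0.67)]
stand [([0.508, 0.33, 0.004], 0.76), ([0.62, -0.025, 0.013], 0.4)]
red_post [([0.517, -0.087, 0.045], 0.79), ([0.512, 0.328, 0.005], 0.68), ([0.616, -0.022, 0.008], 0.55)]
blue_post [([0.488, -0.041, 0.044], 0.87)]
roll_blue [([0.439, 0.114, 0.039], 0.74), ([0.802, 0.026, 0.088], 0.7)]
roll_orange [([0.449, -0.428, 0.038], 0.95), ([0.618, -0.016, 0.007], 0.48)]
roll_white [([0.449, -0.428, 0.035], 0.67), ([0.66, -0.245, 0.033], 0.59), ([0.814, -0.259, 0.032], 0.58)]
roll_green []
carton [([0.618, -0.021, 0.007], 0.59)]
tape_roll [([0.714, 0.286, 0.04], 0.89)]
core_tube [([0.802, 0.024, 0.088], 0.58)]
```

View pics/top0.png

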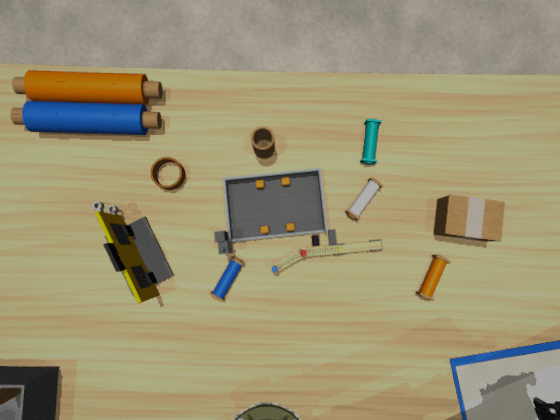

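View pics/scene0.png

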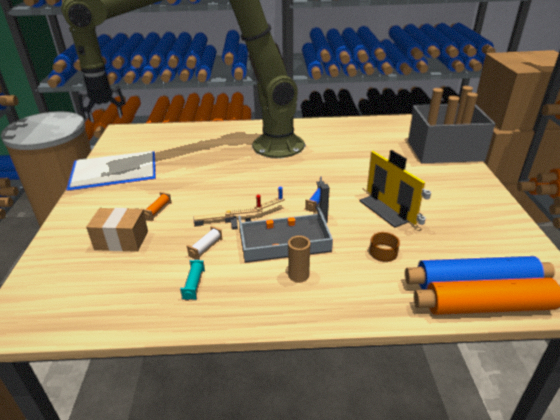

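```bash
cat > meas.py <<'E'
from h import *
def rect(P):
    r=cv2.minAreaRect((P[:,:2]*1000).astype(np.float32));return r
if __name__=="__main__":
  for n in ["top","scene"]:
    im=cv2.imread(f"pics/{n}0.png");d=np.load(f"{n}0.npy");uv,P=cloud(n,d)
    hsv=cv2.cvtColor(im,cv2.COLOR_BGR2HSV)[uv[:,1],uv[:,0]]
    print(n,"table z",np.median(P[(P[:,0]>.5)&(P[:,0]<.6)&(P[:,1]>-.35)&(P[:,1]<-.25)][:,2]))
    c=[.62,-.025];m=(abs(P[:,0]-c[0])<.13)&(abs(P[:,1]-c[1])<.19)
    w=m&(P[:,2]>.042)&(P[:,2]<.058)&(hsv[:,1]<90)
    print("wall",rect(P[w]),w.sum(),np.median(P[w][:,2]))
    p=m&(P[:,2]>.12)&(P[:,2]<.15);print("posttop",P[p].mean(0),p.sum())
    o=m&(P[:,2]>.02)&(P[:,2]<.042)&(hsv[:,1]>150)&(hsv[:,0]<25)
    print("blocks",o.sum(),end=" ")
    if o.sum()>10:
        k,l,cen=cv2.kmeans(P[o].astype(np.float32),4,None,(3,50,1e-5),5,0);print(cen.round(4).tolist())
    m=(P[:,2]>.06)&(P[:,2]<.1)&(P[:,0]<.56)&(P[:,0]>.4)&(abs(P[:,1])<.15)
    for nm,lo,hi in [("red",0,8),("red2",172,180),("blue",100,130)]:
        q=m&(hsv[:,0]>=lo)&(hsv[:,0]<=hi)&(hsv[:,1]>110)
        if q.sum()>2:print(nm,q.sum(),np.median(P[q],axis=0).round(4),P[q].max(0).round(4),P[q].min(0).round(4))
    for nm,cc,(lo,hi) in [("blue",(.46,.105),(100,130)),("orange",(.46,-.427),(3,20)),("white",(.67,-.246),None)]:
        q=(np.hypot(P[:,0]-cc[0],P[:,1]-cc[1])<.075)&(P[:,2]>.015)&(P[:,2]<.05)
        r=rect(P[q]);print("roll",nm,r,"cen",P[q].mean(0).round(4),q.sum(),np.percentile(P[q][:,2],95))
E
python3 meas.py
```

```text
top table z -0.00027615861524421526
wall ((610.8846435546875, -45.8245849609375), (238.17811584472656, 332.5857238769531), 7.126832962036133) 635 0.049064824200635515
posttop [0.53575712 0.12097777 0.13035437] 239
blocks 232 [[0.5723999738693237, 0.01979999989271164, 0.03150000050663948], [0.704200029373169, -0.03350000083446503, 0.030500000342726707], [0.6955999732017517, 0.03629999980330467, 0.030500000342726707], [0.5767999887466431, -0.050999999046325684, 0.031099999323487282]]
red 23 [ 0.5139 -0.0817  0.0843] [ 0.5191 -0.0763  0.0881] [ 0.5088 -0.0869  0.0794]
blue 25 [ 0.4694 -0.0088  0.0847] [ 0.477  -0.0036  0.0909] [ 0.4643 -0.0164  0.0782]
roll blue ((458.5692138671875, 107.85260009765625), (56.7637939453125, 143.20184326171875), 73.77853393554688) cen [0.4503 0.1128 0.033 ] 600 0.03971537056944664
roll orange ((455.3410949707031, -429.52508544921875), (42.477561950683594, 121.08760833740234), 66.34789276123047) cen [ 0.4561 -0.4267  0.0323] 656 0.03975017073127868Traceback (most recent call last):
  File "meas.py", line 21, in <module>
    for nm,cc,(lo,hi) in [("blue",(.46,.105),(100,130)),("orange",(.46,-.427),(3,20)),("white",(.67,-.246),None)]:
              ^^^^^^^
TypeError: cannot unpack non-iterable NoneType object
```

```bash
python3 -m creep '{"travel":[[50,-30,-12],[100,-60,-24],[150,-95,-36],[200,-130,-48],[245,-165,-60],[290,-200,-70],[330,-235,-80],[370,-265,-90],[405,-290,-100],[440,-320,-120]],"delta_rot":[[0,0,0],[0,0,0],[0,0,8],[0,0,16],[0,0,24],[0,0,32],[0,0,40],[0,0,48],[0,0,56],[0,0,56]]}' 85
python3 -m creep '{"travel":[[0,0,0],[0,0,0]],"delta_rot":[[0,0,0],[0,0,0]]}'
python3 - <<'E'
from h import *
st=observe();print(st["tcp_pos"],np.round(st["joint_pos"],3),R.from_rotvec(st["orientation"]).as_matrix().round(3))
im,d=grab_frame("wrist");cv2.imwrite("pics/w1.png",im);np.save("w1.npy",d);json.dump({k:np.array(v).tolist() for k,v in st.items()},open("w1.json","w"))
uv,P=cloud("wrist",d,st);print(P.min(0),P.max(0),np.array(calibration("wrist")["T_tool_cam"]).round(3))
for p in [[.637,-.007,.008],[.514,-.082,.085],[.469,-.009,.08]]:print(proj("wrist",p,st))
E
```

```text
time_s: 2.3
tcp_pos: [0.4936, -0.2104, 0.3308]
orientation: [2.992, -0.955, -0.001]
ft_force: [0.9, -1.1, 0.0]
gripper_width: 0.999
grasp_force: 0.0
time_s: 2.5
tcp_pos: [0.4943, -0.2103, 0.3313]
orientation: [2.996, -0.943, 0.002]
ft_force: [-0.3, -0.8, 0.8]
gripper_width: 0.996
grasp_force: 0.0
[ 0.49427424 -0.21027519  0.33131611] [ 0.697  0.065 -0.363  1.558  0.024  1.521 -1.847] [[ 0.82  -0.573  0.001]
 [-0.573 -0.82  -0.001]
 [ 0.001  0.    -1.   ]]
[-0.08751981 -0.61195488 -0.00408163] [0.85484268 0.35365854 0.4247872 ] [[-0.001  0.958  0.285  0.073]
 [ 1.     0.001 -0.    -0.   ]
 [-0.     0.285 -0.958 -0.142]
 [ 0.     0.     0.     1.   ]]
[[ 86.01437433 162.32727381]]
[[173.30694641 223.43467556]]
[[152.05397799 284.01008045]]
```

View pics/w1.png

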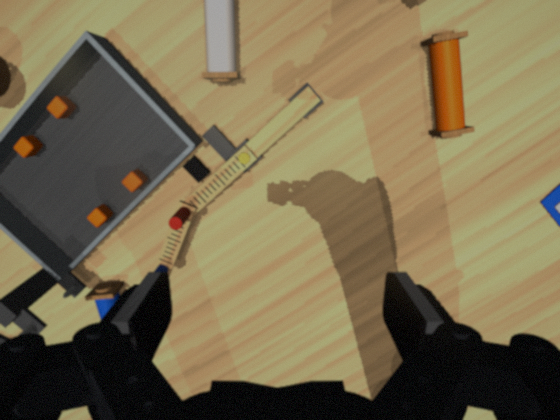

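```bash
cat > bay.py <<'E'
from h import *
from scipy.optimize import least_squares
def bayfit(P,hsv,g=(.637,-.007,.125)):
    "fit bay pose: wall-top points (z~.05) against the outer/inner wall outline, orange tops against block squares"
    g=np.array(g,float)
    for it in range(3):
        c,s=np.cos(g[2]),np.sin(g[2]);Q=(P[:,:2]-g[:2])@np.array([[c,-s],[s,c]])
        near=(abs(Q[:,0])<.1)&(abs(Q[:,1])<.145)
        o=near&(P[:,2]>.029)&(P[:,2]<.035)&(hsv[:,1]>150)&(hsv[:,0]<25)&(abs(abs(Q[:,0])-.062)<.025)&(abs(abs(Q[:,1])-.035)<.025)
        w=near&(P[:,2]>.046)&(P[:,2]<.054)&(hsv[:,1]<110)&((abs(Q[:,0]-.082)<.012)|(abs(abs(Q[:,1])-.128)<.012))
        A,B=P[o][:,:2],P[w][:,:2]
        sgn=np.sign(Q[o]);
        def f(v):
            c,s=np.cos(v[2]),np.sin(v[2]);M=np.array([[c,-s],[s,c]])
            a=(A-v[:2])@M;r=[]
            for i in (-1,1):
                for j in (-1,1):
                    k=(sgn[:,0]==i)&(sgn[:,1]==j)
                    if k.sum()>8: r+=list((a[k].mean(0)-[i*.062,j*.035])*10)
            return np.array(r)
        g=least_squares(f,g).x
    c,s=np.cos(g[2]),np.sin(g[2]);Q=(P[:,:2]-g[:2])@np.array([[c,-s],[s,c]])
    return g,np.round(f(g)/10,4),o.sum(),Q,w
def w2(g,x,y):
    c,s=np.cos(g[2]),np.sin(g[2]);return np.array([g[0]+c*x-s*y,g[1]+s*x+c*y])
E
python3 - <<'E'
from bay import *
for n,f in [("wrist","w1"),("top","top0"),("scene","scene0")]:
    st=json.load(open("w1.json"));im=cv2.imread(f"pics/{f}.png");d=np.load(f"{f}.npy");uv,P=cloud(n,d,st)
    hsv=cv2.cvtColor(im,cv2.COLOR_BGR2HSV)[uv[:,1],uv[:,0]]
    g,r,k,Q,w=bayfit(P,hsv);print(n,g,r,k)
    for nm,m in [("back",(abs(Q[:,0]-.082)<.012)&(abs(Q[:,1])<.1)),("y+",(abs(Q[:,1]-.128)<.012)&(abs(Q[:,0])<.06)),("y-",(abs(Q[:,1]+.128)<.012)&(abs(Q[:,0])<.06))]:
        m=m&(P[:,2]>.046)&(P[:,2]<.054)
        if m.sum()>5: print(nm,Q[m].mean(0).round(4),m.sum(),"slope",np.polyfit(*(Q[m][:,[1,0]] if nm=="back" else Q[m]).T,1)[0].round(3))
    print("pivot,post,pin",w2(g,-.135,-.16),w2(g,-.072,.143),w2(g,-.105,.138))
    if n=="wrist": print("yellow dot",ray_z(n,[[245,157]],.036,st), "red",ray_z(n,[[180,213]],.085,st))
E
```

```text
wrist [ 0.63817058 -0.00822434  0.12548007] [ 0.0003  0.0001  0.0003 -0.     -0.0003  0.     -0.0003 -0.0001] 994
back [ 0.0817 -0.0346] 767 slope -0.001
y+ [-0.021   0.1282] 356 slope -0.007
y- [ 0.0008 -0.1271] 664 slope -0.001
pivot,post,pin [ 0.52425615 -0.18386176] [0.54884006 0.12464048] [0.51672527 0.1155498 ]
yellow dot [[ 0.52431709 -0.18482246  0.036     ]] red [[ 0.51915237 -0.09602489  0.085     ]]
top [ 0.63919866 -0.00628833  0.12773877] [ 0.0003  0.0012 -0.0007 -0.0008  0.0004 -0.     -0.0001 -0.0004] 165
back [0.082  0.0021] 174 slope 0.001
y+ [-0.0018  0.1272] 101 slope -0.0
y- [ 0.0003 -0.1283] 103 slope -0.0
pivot,post,pin [ 0.52568124 -0.1821826 ] [0.54956827 0.12637438] [0.5174741  0.11721119]
scene [ 0.64227488 -0.00848943  0.12199703] [-0.     -0.0002  0.      0.0002] 42
back [ 0.08   -0.0148] 92 slope -0.002
y+ [0.0019 0.1287] 54 slope 0.001
y- [ 0.0015 -0.1269] 49 slope 0.014
pivot,post,pin [ 0.5277494  -0.18372902] [0.55340768 0.12468572] [0.52126142 0.11570696]
```

Run:
```python
from bay import *
st=json.load(open("w1.json"));n="wrist";im=cv2.imread("pics/w1.png");d=np.load("w1.npy");uv,P=cloud(n,d,st)
hsv=cv2.cvtColor(im,cv2.COLOR_BGR2HSV)[uv[:,1],uv[:,0]]
m=((hsv[:,0]<8)|(hsv[:,0]>172))&(hsv[:,1]>150)&(P[:,2]>.05)&(P[:,2]<.09)&(P[:,0]<.56)&(P[:,1]>-.15)&(P[:,1]<0)
print(m.sum(),P[m].max(0));t=m&(P[:,2]>.082);print("redtop",P[t].mean(0),t.sum(), P[t].min(0),P[t].max(0))
pv=np.array([.5245,-.1835]);
for red in (P[t].mean(0)[:2],np.array([.5139,-.0817])):
    v=red-pv;print("mid len",np.hypot(*v),np.degrees(np.arctan2(v[1],v[0])))
# white & orange rolls from the wrist
for nm,cc in [("orange",(.46,-.427)),("white",(.67,-.246))]:
    q=(np.hypot(P[:,0]-cc[0],P[:,1]-cc[1])<.075)&(P[:,2]>.02)&(P[:,2]<.05)
    print(nm,cv2.minAreaRect((P[q][:,:2]*1000).astype(np.float32)),np.percentile(P[q][:,2],[50,98]),q.sum())
```

```text
212 [ 0.52071246 -0.0772702   0.08663891]
redtop [ 0.51343502 -0.08436334  0.08458387] 136 [ 0.50621678 -0.09133371  0.08209752] [ 0.52071246 -0.0772702   0.08663891]
mid len 0.09975224997901126 96.36861739099173
mid len 0.10235037860213317 95.9445431050128
orange ((455.08258056640625, -430.7346496582031), (40.47537612915039, 122.98646545410156), 65.93761444091797) [0.03453266 0.04060066] 3189
white ((647.494873046875, -237.88726806640625), (40.724422454833984, 87.75088500976562), 54.7183723449707) [0.03445351 0.04015201] 2437
```

```bash
cat > plan.py <<'E'
from h import *
def plan(start,wps,n=10):
    "start (x,y,z,tool-y angle deg), wps likewise, tool straight down; prints creep rows in calls of n"
    cur=np.array(start,float)
    for i in range(0,len(wps),n):
        a=np.radians(cur[3]);ty=np.array([np.cos(a),np.sin(a),0]);tx=np.array([-np.sin(a),np.cos(a),0])
        ch=np.array(wps[i:i+n],float);d=(ch[:,:3]-cur[:3])*1000
        print(json.dumps({"travel":[[round(float(v@tx)),round(float(v@ty)),round(float(-v[2]))] for v in d],"delta_rot":[[0,0,round(float(cur[3]-w[3]),1)] for w in ch]}).replace(" ",""))
        cur=ch[-1]
def now():
    st=observe();M=R.from_rotvec(st["orientation"]).as_matrix();return [*st["tcp_pos"],np.degrees(np.arctan2(M[1,1],M[0,1]))]
def arc(c,r,a0,a1,t0,t1,z,n):
    return [[c[0]+r*np.cos(np.radians(a0+(a1-a0)*k)),c[1]+r*np.sin(np.radians(a0+(a1-a0)*k)),z,t0+(t1-t0)*k] for k in np.arange(1,n+1)/n]
E
python3 - <<'E'
from plan import *
s=now();print(s)
b=[.469,-.011]
plan(s,[[*b,.13,-135],[*b,.052,-135]])
plan([*b,.052,-135],arc([.5134,-.084],.0854,121.3,282,-135,-10,.052,20))
E
```

```text
[np.float64(0.49329633816669527), np.float64(-0.21193576406670073), np.float64(0.33072711105219216), np.float64(-125.1289764860712)]
{"travel":[[-135,-150,201],[-135,-150,279]],"delta_rot":[[0,0,9.9],[0,0,9.9]]}
{"travel":[[-2,12,0],[-2,24,0],[-1,36,0],[2,47,0],[7,58,0],[13,69,0],[20,78,0],[29,86,0],[39,93,0],[49,99,0]],"delta_rot":[[0,0,-6.2],[0,0,-12.5],[0,0,-18.8],[0,0,-25.0],[0,0,-31.2],[0,0,-37.5],[0,0,-43.8],[0,0,-50.0],[0,0,-56.2],[0,0,-62.5]]}
{"travel":[[2,12,0],[5,23,0],[10,34,0],[16,44,0],[24,53,0],[33,61,0],[43,68,0],[54,73,0],[65,77,0],[77,79,0]],"delta_rot":[[0,0,-6.2],[0,0,-12.5],[0,0,-18.8],[0,0,-25.0],[0,0,-31.2],[0,0,-37.5],[0,0,-43.8],[0,0,-50.0],[0,0,-56.2],[0,0,-62.5]]}
```

```bash
python3 -m creep '{"travel":[[-23,-25,34],[-45,-50,67],[-68,-75,100],[-90,-100,134],[-112,-125,167],[-135,-150,201],[-135,-150,201],[-135,-150,240],[-135,-150,278],[-135,-150,278]],"delta_rot":[[0,0,3],[0,0,6],[0,0,9],[0,0,9.9],[0,0,9.9],[0,0,9.9],[0,0,9.9],[0,0,9.9],[0,0,9.9],[0,0,9.9]]}' 40
python3 -m creep '{"travel":[[0,0,0],[0,0,0],[0,0,0]],"delta_rot":[[0,0,0],[0,0,0],[0,0,0]]}' 20
python3 - <<'E'
from plan import *
print(now())
im,d=grab_frame("top");uv,P=cloud("top",d);hsv=cv2.cvtColor(im,cv2.COLOR_BGR2HSV)[uv[:,1],uv[:,0]]
print([(np.round(x["xyz"],3).tolist(),x["conf"]) for x in find_in("blue_post","top")+find_in("red_post","top")])
E
```

```text
time_s: 3.55
tcp_pos: [0.4652, -0.0133, 0.0487]
orientation: [2.897, -1.207, -0.014]
ft_force: [-0.4, 0.6, -0.6]
gripper_width: 0.471
grasp_force: 0.0
time_s: 3.85
tcp_pos: [0.4712, -0.0118, 0.0547]
orientation: [-2.901, 1.205, -0.006]
ft_force: [0.3, 0.9, 0.5]
gripper_width: 0.237
grasp_force: 0.0
[np.float64(0.4711796289661718), np.float64(-0.011845968555335634), np.float64(0.05474239031896075), np.float64(-135.10519883614162)]
[([0.512, -0.071, 0.043], 0.54), ([0.522, -0.127, 0.035], 0.97), ([0.511, -0.072, 0.044], 0.46)]
```

```bash
python3 -m creep '{"travel":[[-2,12,0],[-2,24,0],[-1,36,0],[2,47,0],[7,58,0],[13,69,0],[20,78,0],[29,86,0],[39,93,0],[49,99,0]],"delta_rot":[[0,0,-6.2],[0,0,-12.5],[0,0,-18.8],[0,0,-25],[0,0,-31.2],[0,0,-37.5],[0,0,-43.8],[0,0,-50],[0,0,-56.2],[0,0,-62.5]]}'
python3 -m creep '{"travel":[[2,12,0],[5,23,0],[10,34,0],[16,44,0],[24,53,0],[33,61,0],[43,68,0],[54,73,0],[65,77,0],[77,79,0]],"delta_rot":[[0,0,-6.2],[0,0,-12.5],[0,0,-18.8],[0,0,-25],[0,0,-31.2],[0,0,-37.5],[0,0,-43.8],[0,0,-50],[0,0,-56.2],[0,0,-62.5]]}'
python3 -m creep '{"travel":[[0,0,0],[0,0,0],[0,0,0],[0,0,0],[0,0,0]],"delta_rot":[[0,0,0],[0,0,0],[0,0,0],[0,0,0],[0,0,0]]}'
python3 - <<'E'
from plan import *
print(now())
im,d=grab_frame("scene");cv2.imwrite("pics/s2.png",cv2.resize(im[140:280,140:360],None,fx=3,fy=3))
E
```

```text
time_s: 5.0
tcp_pos: [0.4343, -0.1162, 0.0532]
orientation: [3.104, 0.484, 0.001]
ft_force: [0.8, 1.0, 0.1]
gripper_width: 0.235
grasp_force: 0.4
time_s: 6.0
tcp_pos: [0.5276, -0.1679, 0.0523]
orientation: [-2.399, -2.018, 0.01]
ft_force: [-17.6, 3.4, 12.8]
gripper_width: 0.231
grasp_force: 8.8
time_s: 6.5
tcp_pos: [0.5289, -0.1672, 0.0524]
orientation: [-2.404, -2.016, 0.005]
ft_force: [-5.8, 1.1, 2.4]
gripper_width: 0.236
grasp_force: 2.7
[np.float64(0.5289200891368904), np.float64(-0.16715431297291455), np.float64(0.05239798645921197), np.float64(-10.041047813173485)]
```

View pics/s2.png

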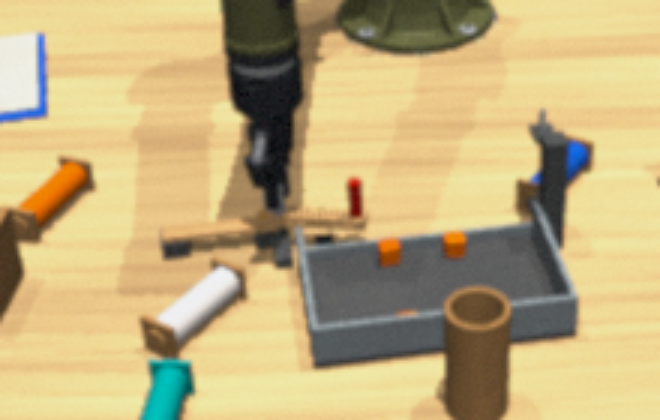

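```bash
python3 -m creep '{"travel":[[0,-3,0],[0,-3,0],[0,-3,-45],[0,-3,-90],[-40,-30,-120],[-80,-60,-140],[-120,-60,-160],[-120,-60,-160],[-120,-60,-160]],"delta_rot":[[0,0,0],[0,0,0],[0,0,0],[0,0,0],[0,0,0],[0,0,0],[0,0,0],[0,0,0],[0,0,0]]}' 26
cat > posts.py <<'E'
from plan import *
pv=np.array([.5245,-.1835]);fixed=np.degrees(.126)-90
def posts(cams=("top","wrist")):
  for n in cams:
    st=observe();im,d=grab_frame(n);uv,P=cloud(n,d,st);hsv=cv2.cvtColor(im,cv2.COLOR_BGR2HSV)[uv[:,1],uv[:,0]]
    m=(P[:,2]>.06)&(P[:,2]<.095)&(P[:,0]<.6)&(P[:,0]>.36)&(P[:,1]>-.35)&(P[:,1]<.1)&(hsv[:,1]>130)
    r=m&((hsv[:,0]<8)|(hsv[:,0]>172));b=m&(hsv[:,0]>100)&(hsv[:,0]<130)
    c=[np.full(3,np.nan)]*2
    for i,(k,lo) in enumerate([(r,.081),(b,.076)]):
        k=k&(P[:,2]>lo)
        if k.sum()>3:c[i]=(P[k].min(0)+P[k].max(0))/2
    v=c[0][:2]-pv;a=np.degrees(np.arctan2(v[1],v[0]));w=c[1][:2]-c[0][:2];t=np.degrees(np.arctan2(w[1],w[0]))
    print(n,"red",c[0].round(4),"blue",c[1].round(4),"len",np.hypot(*v).round(4),np.hypot(*w).round(4),"leaf_mid",np.radians((fixed-a)%360).round(3),"leaf_tip",np.radians((a+180-t+180)%360-180).round(3))
if __name__=="__main__":print(now());posts()
E
python3 posts.py
```

```text
time_s: 7.45
tcp_pos: [0.451, -0.2778, 0.2138]
orientation: [2.409, 2.012, 0.001]
ft_force: [0.3, 0.2, 0.2]
gripper_width: 0.305
grasp_force: 0.0
[np.float64(0.4510430159702653), np.float64(-0.27781249936743124), np.float64(0.21382878262713922), np.float64(-10.275717398064673)]
top red [ 0.5419 -0.0826  0.0848] blue [ 0.5261 -0.1654  0.0849] len 0.1024 0.0843 leaf_mid 3.438 leaf_tip 0.018
wrist red [nan nan nan] blue [ 0.5265 -0.1682  0.0813] len nan nan leaf_mid nan leaf_tip nan
```

Run:
```python
from plan import *
s=now();r=[.5415,-.085]
w=[[s[0]+(r[0]-s[0])*min(1,k/8),s[1]+(r[1]-s[1])*min(1,k/8),s[2]+(.15-s[2])*min(1,k/8),-10.3-8.2*k] for k in range(1,18)]
w+=[[*r,.10,-150],[*r,.052,-150],[*r,.052,-150]]
plan(s,w)
print()
plan([*r,.052,-150],arc([.5245,-.1835],.1,80.2,281,-150,-10,.052,28))
```

```text
{"travel":[[25,7,8],[51,14,16],[76,21,23],[101,28,31],[126,35,39],[152,42,47],[177,49,55],[202,56,62],[202,56,62],[202,56,62]],"delta_rot":[[0,0,8.5],[0,0,16.7],[0,0,24.9],[0,0,33.1],[0,0,41.3],[0,0,49.5],[0,0,57.7],[0,0,65.9],[0,0,74.1],[0,0,82.3]]}
{"travel":[[0,0,0],[0,0,0],[0,0,0],[0,0,0],[0,0,0],[0,0,0],[0,0,0],[0,0,50],[0,0,98],[0,0,98]],"delta_rot":[[0,0,8.2],[0,0,16.4],[0,0,24.6],[0,0,32.8],[0,0,41.0],[0,0,49.2],[0,0,57.4],[0,0,57.7],[0,0,57.7],[0,0,57.7]]}

{"travel":[[-7,10,0],[-13,21,0],[-18,33,0],[-21,45,0],[-23,57,0],[-23,70,0],[-22,82,0],[-19,94,0],[-14,106,0],[-8,117,0]],"delta_rot":[[0,0,-5.0],[0,0,-10.0],[0,0,-15.0],[0,0,-20.0],[0,0,-25.0],[0,0,-30.0],[0,0,-35.0],[0,0,-40.0],[0,0,-45.0],[0,0,-50.0]]}
{"travel":[[-3,12,0],[-5,25,0],[-5,37,0],[-3,49,0],[0,62,0],[4,73,0],[10,84,0],[18,94,0],[26,104,0],[36,112,0]],"delta_rot":[[0,0,-5.0],[0,0,-10.0],[0,0,-15.0],[0,0,-20.0],[0,0,-25.0],[0,0,-30.0],[0,0,-35.0],[0,0,-40.0],[0,0,-45.0],[0,0,-50.0]]}
{"travel":[[2,12,0],[5,25,0],[9,36,0],[15,47,0],[23,57,0],[31,66,0],[41,74,0],[51,81,0]],"delta_rot":[[0,0,-5.0],[0,0,-10.0],[0,0,-15.0],[0,0,-20.0],[0,0,-25.0],[0,0,-30.0],[0,0,-35.0],[0,0,-40.0]]}
```

```bash
python3 -m creep '{"travel":[[25,7,8],[51,14,16],[76,21,23],[101,28,31],[126,35,39],[152,42,47],[177,49,55],[202,56,62],[202,56,62],[202,56,62]],"delta_rot":[[0,0,8.5],[0,0,16.7],[0,0,24.9],[0,0,33.1],[0,0,41.3],[0,0,49.5],[0,0,57.7],[0,0,65.9],[0,0,74.1],[0,0,82.3]]}' 40
python3 -m creep '{"travel":[[0,0,0],[0,0,0],[0,0,0],[0,0,0],[0,0,0],[0,0,0],[0,0,0],[0,0,40],[0,0,80],[0,0,98]],"delta_rot":[[0,0,8.2],[0,0,16.4],[0,0,24.6],[0,0,32.8],[0,0,41],[0,0,49.2],[0,0,57.4],[0,0,57.4],[0,0,57.4],[0,0,57.4]]}'
python3 -m creep '{"travel":[[0,0,0],[0,0,0],[0,0,0],[0,0,0],[0,0,0]],"delta_rot":[[0,0,0],[0,0,0],[0,0,0],[0,0,0],[0,0,0]]}' 5
python3 -c "
from plan import *
print(now(),observe()['joint_pos'])"
```

```text
time_s: 8.55
tcp_pos: [0.5414, -0.0827, 0.1495]
orientation: [-3.139, 0.064, 0.003]
ft_force: [0.4, -0.7, -0.1]
gripper_width: 0.468
grasp_force: 0.0
time_s: 9.55
tcp_pos: [0.5387, -0.0838, 0.0485]
orientation: [2.726, -1.559, -0.01]
ft_force: [-0.5, -0.2, 0.3]
gripper_width: 0.469
grasp_force: 0.0
time_s: 10.05
tcp_pos: [0.5413, -0.0848, 0.0524]
orientation: [-2.724, 1.562, 0.002]
ft_force: [2.1, 5.1, -12.7]
gripper_width: 0.165
grasp_force: 58.5
[np.float64(0.5413123396220306), np.float64(-0.08475527466517431), np.float64(0.05235004329966621), np.float64(-149.6821470357953)] [ 0.50484542  0.30132183 -0.45082671  1.88686553  0.15304822  0.98789133
 -2.62537869]
```

```bash
python3 -m creep '{"travel":[[-7,10,0],[-13,21,0],[-18,33,0],[-21,45,0],[-23,57,0],[-23,70,0],[-22,82,0],[-19,94,0],[-14,106,0],[-8,117,0]],"delta_rot":[[0,0,-5],[0,0,-10],[0,0,-15],[0,0,-20],[0,0,-25],[0,0,-30],[0,0,-35],[0,0,-40],[0,0,-45],[0,0,-50]]}'
python3 -m creep '{"travel":[[-3,12,0],[-5,25,0],[-5,37,0],[-3,49,0],[0,62,0],[4,73,0],[10,84,0],[18,94,0],[26,104,0],[36,112,0]],"delta_rot":[[0,0,-5],[0,0,-10],[0,0,-15],[0,0,-20],[0,0,-25],[0,0,-30],[0,0,-35],[0,0,-40],[0,0,-45],[0,0,-50]]}'
python3 -m creep '{"travel":[[2,12,0],[5,25,0],[9,36,0],[15,47,0],[23,57,0],[31,66,0],[41,74,0],[47,78,0],[47,78,0]],"delta_rot":[[0,0,-5],[0,0,-10],[0,0,-15],[0,0,-20],[0,0,-25],[0,0,-30],[0,0,-35],[0,0,-40],[0,0,-40]]}'
python3 -m creep '{"travel":[[0,0,0],[0,0,0],[0,0,0]],"delta_rot":[[0,0,0],[0,0,0],[0,0,0]]}' 30
python3 -m creep '{"travel":[[0,0,-45],[0,0,-90],[-40,-40,-130],[-80,-80,-160],[-120,-80,-160],[-120,-80,-160],[-120,-80,-160]],"delta_rot":[[0,0,0],[0,0,0],[0,0,0],[0,0,0],[0,0,0],[0,0,0],[0,0,0]]}' 40
python3 posts.py
```

```text
time_s: 11.05
tcp_pos: [0.4336, -0.136, 0.0521]
orientation: [-3.129, 0.256, 0.009]
ft_force: [-2.8, 3.6, -6.9]
gripper_width: 0.165
grasp_force: 60.1
time_s: 12.05
tcp_pos: [0.4497, -0.2558, 0.0522]
orientation: [-2.946, -1.086, 0.01]
ft_force: [-2.6, 1.3, -10.3]
gripper_width: 0.167
grasp_force: 59.8
time_s: 12.95
tcp_pos: [0.5356, -0.2878, 0.0521]
orientation: [-2.401, -2.023, 0.012]
ft_force: [-4.6, -2.3, -7.5]
gripper_width: 0.168
grasp_force: 60.3
time_s: 13.25
tcp_pos: [0.5406, -0.2851, 0.0545]
orientation: [2.4, 2.022, 0.001]
ft_force: [0.1, -0.2, 0.2]
gripper_width: 0.354
grasp_force: 0.0
time_s: 13.95
tcp_pos: [0.4384, -0.3929, 0.2143]
orientation: [2.406, 2.015, -0.002]
ft_force: [0.4, 0.5, 1.0]
gripper_width: 0.471
grasp_force: 0.0
[np.float64(0.43841853137321957), np.float64(-0.39288297290225327), np.float64(0.2143309116901985), np.float64(-10.111858855721305)]
top red [ 0.5376 -0.2808  0.0857] blue [ 0.5268 -0.1952  0.0835] len 0.0982 0.0862 leaf_mid 6.275 leaf_tip 0.008
wrist red [ 0.5366 -0.282   0.0838] blue [nan nan nan] len 0.0992 nan leaf_mid 0.003 leaf_tip nan
```

```bash
cat > rolls.py <<'E'
from plan import *
def roll(n,c,rad=.08):
    st=observe();im,d=grab_frame(n);uv,P=cloud(n,d,st)
    q=(np.hypot(P[:,0]-c[0],P[:,1]-c[1])<rad)&(P[:,2]>.022)&(P[:,2]<.05)
    if q.sum()<50: print(n,"none",q.sum());return
    mask=np.zeros(d.shape,np.uint8);mask[uv[q][:,1],uv[q][:,0]]=1
    k,l,s,_=cv2.connectedComponentsWithStats(mask);j=1+np.argmax(s[1:,4]);q=q&(l[uv[:,1],uv[:,0]]==j)
    (x,y),(w,h),a=cv2.minAreaRect((P[q][:,:2]*1000).astype(np.float32))
    if h>w:a+=90
    a=(a+90)%180-90;bgr=np.median(im[uv[q][:,1],uv[q][:,0]],axis=0)
    print(n,"centre",round(x/1000,4),round(y/1000,4),"size",round(w,1),round(h,1),"axis",round(a,1),"z98",np.percentile(P[q][:,2],98).round(4),"z50",np.median(P[q][:,2]).round(4),"n",q.sum(),"bgr",bgr)
    return x/1000,y/1000,a
E
python3 - <<'E'
from rolls import *
roll("top",(.455,-.430));roll("top",(.665,-.246));roll("top",(.455,.108));roll("top",(.815,-.26))
s=now();t=[.46,-.43]
plan(s,[[.455,-.43,.2,-10-8.2*k] for k in range(1,14)])
E
```

```text
top centre 0.4558 -0.4299 size 41.2 120.8 axis -24.3 z98 0.0418 z50 0.0337 n 609 bgr [ 11.  87. 152.]
top centre 0.663 -0.2464 size 39.9 122.1 axis -34.6 z98 0.0412 z50 0.034 n 574 bgr [171.  175.5 177. ]
top centre 0.4525 0.142 size 38.3 113.2 axis -36.6 z98 0.0414 z50 0.0337 n 535 bgr [157.  87.  35.]
top centre 0.8194 -0.2629 size 40.2 121.9 axis -5.6 z98 0.0414 z50 0.0346 n 552 bgr [137. 142.  12.]
{"travel":[[-40,21,12],[-40,21,12],[-40,21,12],[-40,21,12],[-40,21,12],[-40,21,12],[-40,21,12],[-40,21,12],[-40,21,12],[-40,21,12]],"delta_rot":[[0,0,8.6],[0,0,16.8],[0,0,25.0],[0,0,33.2],[0,0,41.4],[0,0,49.6],[0,0,57.8],[0,0,66.0],[0,0,74.2],[0,0,82.4]]}
{"travel":[[0,0,0],[0,0,0],[0,0,0]],"delta_rot":[[0,0,8.2],[0,0,16.4],[0,0,24.6]]}
```

```bash
python3 -m creep '{"travel":[[-40,21,12],[-40,21,12],[-40,21,12],[-40,21,12],[-40,21,12],[-40,21,12],[-40,21,12],[-40,21,12],[-40,21,12],[-40,21,12]],"delta_rot":[[0,0,8.5],[0,0,17],[0,0,25.5],[0,0,34],[0,0,42.5],[0,0,51],[0,0,59.5],[0,0,68],[0,0,76.5],[0,0,85]]}' 75
python3 -m creep '{"travel":[[0,0,0],[0,0,0],[0,0,0],[0,0,0]],"delta_rot":[[0,0,8],[0,0,16],[0,0,19],[0,0,19]]}'
python3 - <<'E'
from rolls import *
print(now());roll("wrist",(.4555,-.43))
im,d=grab_frame("wrist");cv2.imwrite("pics/w3.png",im[:, :])
E
```

```text
time_s: 15.25
tcp_pos: [0.4549, -0.4307, 0.2003]
orientation: [-3.138, 0.136, 0.0]
ft_force: [0.4, -0.7, 0.1]
gripper_width: 0.875
grasp_force: 0.0
time_s: 15.65
tcp_pos: [0.4548, -0.4308, 0.2004]
orientation: [-3.074, 0.643, 0.001]
ft_force: [0.5, -0.0, 0.3]
gripper_width: 0.875
grasp_force: 0.0
[np.float64(0.45480340173822537), np.float64(-0.43079717545666485), np.float64(0.2003554424626146), np.float64(-113.63288766434546)]
wrist centre 0.4553 -0.4312 size 40.0 122.6 axis -24.0 z98 0.0403 z50 0.0349 n 5270 bgr [ 22.  77. 132.]
```

View pics/w3.png

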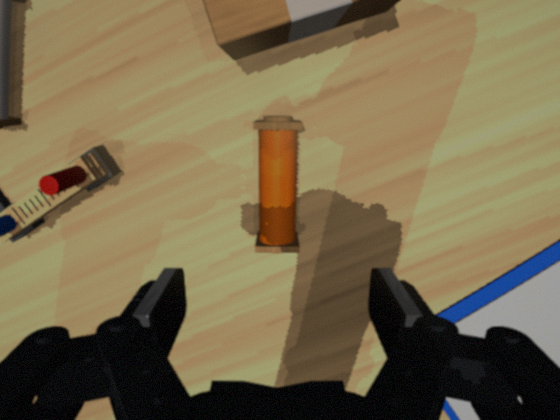

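```bash
python3 -m creep '{"travel":[[0,0,45],[0,0,90],[0,0,135],[0,0,165],[0,0,180],[0,0,190],[0,0,196],[0,0,196]],"delta_rot":[[0,0,0.4],[0,0,0.4],[0,0,0.4],[0,0,0.4],[0,0,0.4],[0,0,0.4],[0,0,0.4],[0,0,0.4]]}' 70
python3 -m creep '{"travel":[[0,0,0],[0,0,0],[0,0,0],[0,0,0],[0,0,0],[0,0,0]],"delta_rot":[[0,0,0],[0,0,0],[0,0,0],[0,0,0],[0,0,0],[0,0,0]]}' 10
python3 -m creep '{"travel":[[0,0,-20],[0,0,-60],[0,0,-105],[0,0,-150],[0,0,-150]],"delta_rot":[[0,0,0],[0,0,0],[0,0,0],[0,0,0],[0,0,0]]}'
python3 - <<'E'
from plan import *
from bay import w2
s=now();print(s);g=[.6384,-.0078,.126]
t=w2(g,0,-.07);print(t)
n=12;plan(s,[[s[0]+(t[0]-s[0])*k/n,s[1]+(t[1]-s[1])*k/n,.153,s[3]+(-82.8-s[3])*k/n] for k in range(1,n+1)])
for y in (-.07,0,.07):print(y,w2(g,0,y))
E
```

```text
time_s: 16.55
tcp_pos: [0.4545, -0.4324, 0.0053]
orientation: [3.072, -0.657, 0.002]
ft_force: [-1.0, 0.4, -0.4]
gripper_width: 0.822
grasp_force: 0.0
time_s: 17.15
tcp_pos: [0.4548, -0.4328, 0.0063]
orientation: [3.071, -0.657, 0.003]
ft_force: [-0.7, 1.0, 6.1]
gripper_width: 0.379
grasp_force: 59.8
time_s: 17.65
tcp_pos: [0.4573, -0.4349, 0.1626]
orientation: [3.065, -0.656, 0.017]
ft_force: [1.2, 0.2, 0.1]
gripper_width: 0.378
grasp_force: 59.7
[np.float64(0.4573386902594616), np.float64(-0.43486646039769233), np.float64(0.1626157014219248), np.float64(-114.16134534644928)]
[ 0.64719668 -0.07724507]
{"travel":[[2,-34,10],[4,-67,10],[7,-101,10],[9,-135,10],[11,-168,10],[13,-202,10],[16,-236,10],[18,-269,10],[20,-303,10],[22,-337,10]],"delta_rot":[[0,0,-2.6],[0,0,-5.2],[0,0,-7.8],[0,0,-10.5],[0,0,-13.1],[0,0,-15.7],[0,0,-18.3],[0,0,-20.9],[0,0,-23.5],[0,0,-26.1]]}
{"travel":[[17,-29,0],[34,-58,0]],"delta_rot":[[0,0,-2.6],[0,0,-5.2]]}
-0.07 [ 0.64719668 -0.07724507]
0 [ 0.6384 -0.0078]
0.07 [0.62960332 0.06164507]
```

```bash
python3 -m creep '{"travel":[[2,-34,0],[4,-67,0],[7,-101,0],[9,-135,0],[11,-168,0],[13,-202,0],[16,-236,0],[18,-269,0],[20,-303,0],[22,-337,0]],"delta_rot":[[0,0,-2.6],[0,0,-5.2],[0,0,-7.8],[0,0,-10.5],[0,0,-13.1],[0,0,-15.7],[0,0,-18.3],[0,0,-20.9],[0,0,-23.5],[0,0,-26.1]]}'
python3 -m creep '{"travel":[[17,-29,0],[34,-58,0],[34,-58,0],[34,-58,0],[34,-58,0]],"delta_rot":[[0,0,-2.6],[0,0,-5.2],[0,0,-5.2],[0,0,-5.2],[0,0,-5.2]]}'
python3 - <<'E'
from plan import *
s=now();print(s)
plan(s,[[.6472,-.0772,.06,-82.8],[.6472,-.0772,.016,-82.8]])
E
```

```text
time_s: 18.65
tcp_pos: [0.6118, -0.1324, 0.1537]
orientation: [-3.141, -0.056, 0.002]
ft_force: [0.8, -0.8, -0.8]
gripper_width: 0.373
grasp_force: 59.7
time_s: 19.15
tcp_pos: [0.6432, -0.0761, 0.1539]
orientation: [3.135, 0.193, -0.003]
ft_force: [-0.1, -0.5, -0.9]
gripper_width: 0.375
grasp_force: 59.7
[np.float64(0.6431933646817092), np.float64(-0.07609668607872755), np.float64(0.153865475638907), np.float64(-82.9603970205402)]
{"travel":[[4,2,94],[4,2,138]],"delta_rot":[[0,0,-0.2],[0,0,-0.2]]}
```

```bash
python3 -m creep '{"travel":[[2,0,30],[4,2,60],[4,2,90],[4,2,110],[4,2,125],[4,2,134],[4,2,138],[4,2,138],[4,2,138]],"delta_rot":[[0,0,0],[0,0,0],[0,0,0],[0,0,0],[0,0,0],[0,0,0],[0,0,0],[0,0,0],[0,0,0]]}'
python3 -m creep '{"travel":[[0,0,0],[0,0,0],[0,0,0]],"delta_rot":[[0,0,0],[0,0,0],[0,0,0]]}' 48
python3 -m creep '{"travel":[[0,0,-30],[0,0,-75],[0,0,-120],[0,0,-165],[0,0,-165],[0,0,-165]],"delta_rot":[[0,0,0],[0,0,0],[0,0,0],[0,0,0],[0,0,0],[0,0,0]]}'
python3 - <<'E'
from rolls import *
print(now());
for n in ("wrist","top"):
    roll(n,(.6472,-.0772),.055)
roll("top",(.663,-.2464));roll("top",(.45,.12),.09);roll("top",(.46,.12),.09);roll("wrist",(.663,-.2464))
s=now()
E
```

```text
time_s: 20.05
tcp_pos: [0.649, -0.076, 0.0178]
orientation: [3.135, 0.196, 0.003]
ft_force: [-0.4, 0.1, -1.4]
gripper_width: 0.375
grasp_force: 59.7
time_s: 20.35
tcp_pos: [0.6487, -0.076, 0.0175]
orientation: [3.135, 0.196, 0.002]
ft_force: [-1.0, -0.1, 0.7]
gripper_width: 0.562
grasp_force: 0.0
time_s: 20.95
tcp_pos: [0.649, -0.0759, 0.1836]
orientation: [3.134, 0.196, 0.005]
ft_force: [-0.5, -0.1, -0.9]
gripper_width: 0.56
grasp_force: 0.0
[np.float64(0.6490398034212955), np.float64(-0.07588604850589678), np.float64(0.18356801750485713), np.float64(-82.8508235274792)]
wrist centre 0.6469 -0.0759 size 109.5 40.0 axis 7.6 z98 0.0479 z50 0.0427 n 5493 bgr [ 26.  97. 195.]
top none 0
top centre 0.6615 -0.2474 size 39.1 121.6 axis -32.3 z98 0.0419 z50 0.034 n 554 bgr [165. 171. 176.]
top centre 0.4467 0.1447 size 39.6 125.5 axis -35.5 z98 0.042 z50 0.0341 n 603 bgr [158.  94.  40.]
top centre 0.4464 0.1444 size 39.3 125.4 axis -35.2 z98 0.0413 z50 0.0341 n 604 bgr [157.5  93.   39. ]
wrist centre 0.6618 -0.2469 size 41.1 122.6 axis -34.5 z98 0.0403 z50 0.0346 n 5707 bgr [204. 212. 219.]
```

Run:
```python
from plan import *
s=now();t=[.6619,-.2469]
plan(s,[[*t,.12,-124.5],[*t,.004,-124.5]])
```

```text
{"travel":[[-7,171,60],[-7,171,176]],"delta_rot":[[0,0,41.6],[0,0,41.6]]}
```

```bash
python3 -m creep '{"travel":[[-1,34,12],[-3,68,24],[-4,102,36],[-6,136,48],[-7,171,60],[-7,171,60],[-7,171,60],[-7,171,60]],"delta_rot":[[0,0,8],[0,0,16],[0,0,24],[0,0,32],[0,0,40],[0,0,41.6],[0,0,41.6],[0,0,41.6]]}' 70
python3 - <<'E'
from rolls import *
print(now());roll("top",(.6619,-.2469));s=now();t=[.6619,-.2469]
plan(s,[[*t,.004,-124.5]])
E
```

```text
time_s: 22.05
tcp_pos: [0.6629, -0.2444, 0.1216]
orientation: [-3.001, 0.925, 0.001]
ft_force: [-0.0, -0.3, 0.2]
gripper_width: 0.821
grasp_force: 0.0
[np.float64(0.6628874773108311), np.float64(-0.2444241494954334), np.float64(0.1215903035700914), np.float64(-124.27598317940371)]
top centre 0.6444 -0.2352 size 39.4 79.8 axis -37.6 z98 0.0417 z50 0.0341 n 356 bgr [132.5 140.  147. ]
{"travel":[[1,3,118]],"delta_rot":[[0,0,0.3]]}
```

```bash
python3 -m creep '{"travel":[[1,3,30],[1,3,65],[1,3,90],[1,3,105],[1,3,113],[1,3,117],[1,3,117]],"delta_rot":[[0,0,0],[0,0,0],[0,0,0],[0,0,0],[0,0,0],[0,0,0],[0,0,0]]}'
python3 -m creep '{"travel":[[0,0,0],[0,0,0],[0,0,0],[0,0,0],[0,0,0],[0,0,0]],"delta_rot":[[0,0,0],[0,0,0],[0,0,0],[0,0,0],[0,0,0],[0,0,0]]}' 10
python3 -m creep '{"travel":[[0,0,-20],[0,0,-60],[0,0,-105],[0,0,-150],[0,0,-150],[0,0,-150],[0,0,-150]],"delta_rot":[[0,0,0],[0,0,0],[0,0,0],[0,0,0],[0,0,0],[0,0,0],[0,0,0]]}'
python3 - <<'E'
from plan import *
s=now();print(s);t=[.6384,-.0078]
plan(s,[[*t,.155,-82.8],[*t,.016,-82.8]])
E
```

```text
time_s: 22.8
tcp_pos: [0.6622, -0.2494, 0.0055]
orientation: [-3.001, 0.93, -0.002]
ft_force: [-0.0, -0.4, 0.3]
gripper_width: 0.818
grasp_force: 0.0
time_s: 23.4
tcp_pos: [0.6626, -0.2498, 0.0062]
orientation: [3.0, -0.93, 0.004]
ft_force: [-1.6, -0.4, 5.8]
gripper_width: 0.379
grasp_force: 60.1
time_s: 24.1
tcp_pos: [0.6604, -0.2493, 0.1526]
orientation: [3.001, -0.93, -0.005]
ft_force: [-0.6, -0.6, -1.3]
gripper_width: 0.376
grasp_force: 59.7
[np.float64(0.660364156474631), np.float64(-0.24929362688676038), np.float64(0.15263295004956265), np.float64(-124.45659733976967)]
{"travel":[[-155,-187,-2],[-155,-187,137]],"delta_rot":[[0,0,-41.7],[0,0,-41.7]]}
```

```bash
python3 -m creep '{"travel":[[-26,-31,0],[-52,-62,0],[-78,-93,0],[-104,-125,0],[-130,-156,0],[-155,-187,0],[-155,-187,0],[-155,-187,0],[-155,-187,0]],"delta_rot":[[0,0,-7],[0,0,-14],[0,0,-21],[0,0,-28],[0,0,-35],[0,0,-41.7],[0,0,-41.7],[0,0,-41.7],[0,0,-41.7]]}'
python3 - <<'E'
from plan import *
s=now();print(s);t=[.6384,-.0078]
plan(s,[[*t,.016,-82.8]])
E
```

```text
time_s: 25.0
tcp_pos: [0.6389, -0.0094, 0.1531]
orientation: [3.135, 0.195, -0.004]
ft_force: [0.7, 0.3, -0.3]
gripper_width: 0.375
grasp_force: 59.8
[np.float64(0.6389077565097576), np.float64(-0.009351431449443094), np.float64(0.15308018919639996), np.float64(-82.87616550221178)]
{"travel":[[0,-2,137]],"delta_rot":[[0,0,-0.1]]}
```

```bash
python3 -m creep '{"travel":[[0,-2,30],[0,-2,60],[0,-2,90],[0,-2,110],[0,-2,125],[0,-2,133],[0,-2,137],[0,-2,137],[0,-2,137]],"delta_rot":[[0,0,0],[0,0,0],[0,0,0],[0,0,0],[0,0,0],[0,0,0],[0,0,0],[0,0,0],[0,0,0]]}'
python3 -m creep '{"travel":[[0,0,0],[0,0,0],[0,0,0]],"delta_rot":[[0,0,0],[0,0,0],[0,0,0]]}' 48
python3 -m creep '{"travel":[[0,0,-30],[0,0,-75],[0,0,-120],[0,0,-165],[0,0,-165],[0,0,-165]],"delta_rot":[[0,0,0],[0,0,0],[0,0,0],[0,0,0],[0,0,0],[0,0,0]]}'
python3 - <<'E'
from rolls import *
print(now());
roll("wrist",(.6384,-.0078),.06);roll("wrist",(.6469,-.0759),.03)
t=roll("top",(.4465,.1445),.09)
s=now();plan(s,[[*t[:2],.12,t[2]-90]])
E
```

```text
time_s: 25.9
tcp_pos: [0.6402, -0.0057, 0.0188]
orientation: [3.135, 0.198, 0.003]
ft_force: [0.7, 0.6, -1.8]
gripper_width: 0.38
grasp_force: 59.8
time_s: 26.2
tcp_pos: [0.6398, -0.0056, 0.0184]
orientation: [3.135, 0.198, 0.002]
ft_force: [-0.6, -0.2, -0.4]
gripper_width: 0.563
grasp_force: 0.0
time_s: 26.8
tcp_pos: [0.6402, -0.0055, 0.1845]
orientation: [3.134, 0.198, 0.005]
ft_force: [-0.2, 0.6, -0.9]
gripper_width: 0.561
grasp_force: 0.0
[np.float64(0.6401954144296579), np.float64(-0.005518321356642769), np.float64(0.18448789800173512), np.float64(-82.75328092656882)]
wrist centre 0.6393 -0.0056 size 117.5 40.0 axis 7.0 z98 0.0483 z50 0.0429 n 6031 bgr [191. 198. 214.]
wrist centre 0.647 -0.0762 size 59.4 34.0 axis 6.9 z98 0.0454 z50 0.0426 n 2845 bgr [ 35. 119. 233.]
top centre 0.4464 0.1443 size 39.4 125.2 axis -34.9 z98 0.0415 z50 0.0339 n 602 bgr [153.   89.   38.5]
{"travel":[[-171,-173,61]],"delta_rot":[[0,0,42.2]]}
```

```bash
python3 -m creep '{"travel":[[-17,-17,-10],[-34,-34,-20],[-51,-51,-30],[-68,-68,-30],[-85,-86,-30],[-102,-104,-30],[-120,-121,-30],[-137,-138,-30],[-154,-156,-30],[-171,-173,-30]],"delta_rot":[[0,0,-8],[0,0,-16],[0,0,-24],[0,0,-32],[0,0,-40],[0,0,-48],[0,0,-56],[0,0,-64],[0,0,-72],[0,0,-80]]}' 70
python3 -m creep '{"travel":[[0,0,0],[0,0,0],[0,0,0],[0,0,0],[0,0,0],[0,0,0],[0,0,0],[0,0,0],[0,0,0]],"delta_rot":[[0,0,-8],[0,0,-16],[0,0,-24],[0,0,-32],[0,0,-40],[0,0,-48],[0,0,-56],[0,0,-57.8],[0,0,-57.8]]}'
python3 - <<'E'
from rolls import *
print(now());t=roll("wrist",(.4464,.1443))
s=now();plan(s,[[*t[:2],.10,t[2]+90],[*t[:2],.004,t[2]+90]])
E
```

```text
time_s: 27.95
tcp_pos: [0.4462, 0.1447, 0.2113]
orientation: [-2.267, -2.172, 0.003]
ft_force: [0.6, -0.7, -0.1]
gripper_width: 0.82
grasp_force: 0.0
time_s: 28.85
tcp_pos: [0.4471, 0.1441, 0.2114]
orientation: [-0.943, -2.994, 0.001]
ft_force: [0.5, -0.6, -0.4]
gripper_width: 0.819
grasp_force: 0.0
[np.float64(0.44713344796210824), np.float64(0.14412701120886007), np.float64(0.21144825802283496), np.float64(55.03652005901349)]
wrist centre 0.4538 0.1392 size 51.3 141.7 axis -28.7 z98 0.0405 z50 0.0345 n 5383 bgr [110.  70.  39.]
{"travel":[[-8,0,112],[-8,0,208]],"delta_rot":[[0,0,-6.3],[0,0,-6.3]]}
```

Run:
```python
from plan import *
st=observe();im,d=grab_frame("wrist");uv,P=cloud("wrist",d,st);hsv=cv2.cvtColor(im,cv2.COLOR_BGR2HSV)[uv[:,1],uv[:,0]]
q=(np.hypot(P[:,0]-.4464,P[:,1]-.1443)<.08)&(P[:,2]>.02)&(P[:,2]<.05)&(hsv[:,0]>100)&(hsv[:,0]<130)&(hsv[:,1]>110)
print(cv2.minAreaRect((P[q][:,:2]*1000).astype(np.float32)),q.sum())
s=now();print(s);plan(s,[[.4464,.1443,.004,55]])
```

```text
((446.8421325683594, 143.04153442382812), (33.61923599243164, 101.39076232910156), 55.48046875) 3664
[np.float64(0.4473739023980569), np.float64(0.14424568806501917), np.float64(0.2118381262350834), np.float64(54.9898815819855)]
{"travel":[[1,-1,208]],"delta_rot":[[0,0,-0.0]]}
```

```bash
python3 -m creep '{"travel":[[0,-1,45],[0,-1,90],[0,-1,135],[0,-1,165],[0,-1,187],[0,-1,200],[0,-1,207],[0,-1,207]],"delta_rot":[[0,0,0],[0,0,0],[0,0,0],[0,0,0],[0,0,0],[0,0,0],[0,0,0],[0,0,0]]}'
python3 -m creep '{"travel":[[0,0,0],[0,0,0],[0,0,0],[0,0,0],[0,0,0],[0,0,0]],"delta_rot":[[0,0,0],[0,0,0],[0,0,0],[0,0,0],[0,0,0],[0,0,0]]}' 10
python3 -m creep '{"travel":[[0,0,-20],[0,0,-60],[0,0,-105],[0,0,-150],[0,0,-195],[0,0,-230],[0,0,-230],[0,0,-230]],"delta_rot":[[0,0,0],[0,0,0],[0,0,0],[0,0,0],[0,0,0],[0,0,0],[0,0,0],[0,0,0]]}'
python3 - <<'E'
from plan import *
s=now();print(s);t=[.6296,.0616]
plan(s,[[*t,.235,97.2]])
E
```

```text
time_s: 29.75
tcp_pos: [0.4471, 0.1436, 0.0054]
orientation: [-0.944, -2.996, 0.0]
ft_force: [0.4, 0.9, 0.6]
gripper_width: 0.821
grasp_force: 0.0
time_s: 30.35
tcp_pos: [0.4483, 0.1437, 0.007]
orientation: [0.943, 2.994, 0.0]
ft_force: [-0.7, -1.7, 5.6]
gripper_width: 0.376
grasp_force: 59.1
time_s: 31.15
tcp_pos: [0.4475, 0.1436, 0.2362]
orientation: [0.943, 2.994, -0.001]
ft_force: [0.2, 0.0, -1.1]
gripper_width: 0.377
grasp_force: 60.0
[np.float64(0.44747077482116626), np.float64(0.14355009613405942), np.float64(0.2362420510344484), np.float64(55.03144284487473)]
{"travel":[[-196,37,1]],"delta_rot":[[0,0,-42.2]]}
```

```bash
python3 -m creep '{"travel":[[-33,6,0],[-66,12,0],[-98,18,0],[-131,25,0],[-164,31,0],[-196,37,0],[-196,37,0],[-196,37,0],[-196,37,0]],"delta_rot":[[0,0,-7],[0,0,-14],[0,0,-21],[0,0,-28],[0,0,-35],[0,0,-42.2],[0,0,-42.2],[0,0,-42.2],[0,0,-42.2]]}'
python3 - <<'E'
from plan import *
s=now();print(s);t=[.6296,.0616]
plan(s,[[*t,.016,97.2]])
E
```

```text
time_s: 32.05
tcp_pos: [0.6277, 0.0629, 0.2345]
orientation: [0.2, -3.133, -0.001]
ft_force: [-0.3, -0.3, -1.4]
gripper_width: 0.38
grasp_force: 60.1
[np.float64(0.6277247382602509), np.float64(0.06285737146885079), np.float64(0.23453319165969155), np.float64(97.31140645327389)]
{"travel":[[-2,-1,219]],"delta_rot":[[0,0,0.1]]}
```

```bash
python3 -m creep '{"travel":[[-2,-1,45],[-2,-1,90],[-2,-1,130],[-2,-1,165],[-2,-1,190],[-2,-1,205],[-2,-1,213],[-2,-1,218],[-2,-1,218],[-2,-1,218]],"delta_rot":[[0,0,0],[0,0,0],[0,0,0],[0,0,0],[0,0,0],[0,0,0],[0,0,0],[0,0,0],[0,0,0],[0,0,0]]}'
python3 -m creep '{"travel":[[0,0,0],[0,0,0],[0,0,0]],"delta_rot":[[0,0,0],[0,0,0],[0,0,0]]}' 48
python3 -m creep '{"travel":[[0,0,-30],[0,0,-75],[0,0,-120],[0,0,-165],[0,0,-210],[0,0,-255],[0,0,-270],[0,0,-270]],"delta_rot":[[0,0,0],[0,0,0],[0,0,0],[0,0,0],[0,0,0],[0,0,0],[0,0,0],[0,0,0]]}'
python3 - <<'E'
from rolls import *
from bay import *
print(now());st=observe();im,d=grab_frame("wrist");uv,P=cloud("wrist",d,st);cv2.imwrite("pics/w4.png",im)
hsv=cv2.cvtColor(im,cv2.COLOR_BGR2HSV)[uv[:,1],uv[:,0]]
for nm,(lo,hi,sl,sh) in {"orange":(3,20,150,256),"blue":(100,130,110,256)}.items():
    q=(abs(P[:,0]-.638)<.09)&(abs(P[:,1])<.14)&(P[:,2]>.033)&(P[:,2]<.05)&(hsv[:,0]>=lo)&(hsv[:,0]<=hi)&(hsv[:,1]>sl)
    if q.sum()>50:print(nm,cv2.minAreaRect((P[q][:,:2]*1000).astype(np.float32)),q.sum(),np.percentile(P[q][:,2],95))
# door in top camera
n="top";im,d=grab_frame(n);uv,P=cloud(n,d)
m=(abs(P[:,0]-.5)<.2)&(abs(P[:,1]-.36)<.16)
for nm,lo,hi in [("tab",.19,.22),("panel",.150,.18),("knuckle",.13,.149)]:
    q=m&(P[:,2]>lo)&(P[:,2]<hi);print(nm,q.sum(),P[q].mean(0) if q.sum() else "",cv2.minAreaRect((P[q][:,:2]*1000).astype(np.float32)) if q.sum()>4 else "")
E
```

```text
time_s: 33.05
tcp_pos: [0.6322, 0.0611, 0.019]
orientation: [-0.198, 3.133, -0.0]
ft_force: [-0.6, 0.2, -0.7]
gripper_width: 0.376
grasp_force: 60.1
time_s: 33.35
tcp_pos: [0.6318, 0.0609, 0.0184]
orientation: [-0.198, 3.134, -0.0]
ft_force: [0.2, 0.5, 0.4]
gripper_width: 0.563
grasp_force: 0.0
time_s: 34.15
tcp_pos: [0.6325, 0.0616, 0.291]
orientation: [-0.198, 3.13, -0.0]
ft_force: [-0.8, 0.2, -0.4]
gripper_width: 0.561
grasp_force: 0.0
[np.float64(0.6325321842991786), np.float64(0.061579945718462606), np.float64(0.2909674858493473), np.float64(97.24871580145333)]
orange ((639.941162109375, -27.10704803466797), (136.04989624023438, 133.75027465820312), 8.697056770324707) 2625 0.045157161824376776
blue ((630.9398193359375, 60.12952423095703), (100.6893539428711, 31.84363555908203), 6.7549729347229) 2656 0.04511329695233787
tab 217 [0.49367443 0.35733798 0.20382711] ((494.6077880859375, 358.6872253417969), (70.0416259765625, 12.730247497558594), 27.33751678466797)
panel 586 [0.49538684 0.3566828  0.16464051] ((495.65374755859375, 358.7307434082031), (240.2489776611328, 13.501407623291016), 28.444944381713867)
knuckle 329 [0.52666562 0.37150634 0.14016721] ((510.7976379394531, 359.9071044921875), (268.2359313964844, 21.943878173828125), 30.958755493164062)
```

View pics/w4.png

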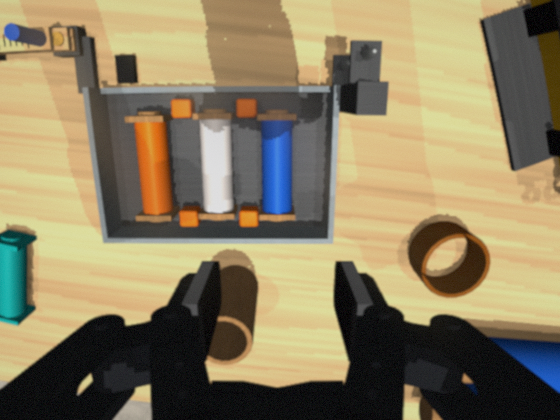

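Run:
```python
from bay import *
st=observe();im,d=grab_frame("wrist");uv,P=cloud("wrist",d,st)
hsv=cv2.cvtColor(im,cv2.COLOR_BGR2HSV)[uv[:,1],uv[:,0]]
# walls-based fit: outer edges
g=np.array([.6384,-.0078,.126]);c,s=np.cos(g[2]),np.sin(g[2]);Q=(P[:,:2]-g[:2])@np.array([[c,-s],[s,c]])
z=(P[:,2]>.046)&(P[:,2]<.054)
for nm,m in [("back",(abs(Q[:,0]-.082)<.012)&(abs(Q[:,1])<.1)),("y+",(abs(Q[:,1]-.128)<.012)&(abs(Q[:,0])<.05)),("y-",(abs(Q[:,1]+.128)<.012)&(abs(Q[:,0])<.06))]:
    print(nm,Q[m&z].mean(0).round(4),Q[m&z].min(0).round(4),Q[m&z].max(0).round(4),"slope",np.polyfit(*(Q[m&z][:,[1,0]] if nm=="back" else Q[m&z]).T,1)[0].round(3))
k=(abs(Q[:,0]+.072)<.02)&(abs(Q[:,1]-.143)<.02)&(P[:,2]>.131)&(P[:,2]<.139);print("post top",Q[k].min(0),Q[k].max(0),(Q[k].min(0)+Q[k].max(0))/2,k.sum())
k=(abs(Q[:,0]+.105)<.02)&(abs(Q[:,1]-.138)<.02)&(P[:,2]>.140)&(P[:,2]<.156);print("pin",k.sum(),Q[k].mean(0),P[k].max(0))
k=(abs(Q[:,0]+.105)<.03)&(abs(Q[:,1]-.138)<.03)&(P[:,2]>.123)&(P[:,2]<.131);print("bracket",k.sum(),Q[k].min(0),Q[k].max(0))
cv2.imwrite("pics/pin4.png",cv2.resize(im[20:130,310:410],None,fx=5,fy=5,interpolation=cv2.INTER_CUBIC))
print(proj("wrist",[[*w2(g,-.105,.138),.153],[*w2(g,-.105,.138),.127],[*w2(g,-.072,.143),.135]],st))
```

```text
back [0.0817 0.0007] [ 0.078  -0.0997] [0.0861 0.0998] slope -0.001
y+ [-0.0017  0.1284] [-0.0493  0.1254] [0.0499 0.1318] slope -0.003
y- [-0.0045 -0.1264] [-0.0599 -0.1313] [ 0.0598 -0.1227] slope -0.001
post top [-0.08471977  0.13139166] [-0.05879702  0.1561437 ] [-0.0717584   0.14376768] 1094
pin 120 [-0.10407999  0.13792452] [0.52126611 0.12064994 0.15401332]
bracket 1170 [-0.11574616  0.12654965] [-0.07558276  0.15141877]
[[375.01250297  53.87720204]
 [366.43428457  58.10877902]
 [372.84315868 101.8080251 ]]
```

View pics/pin4.png

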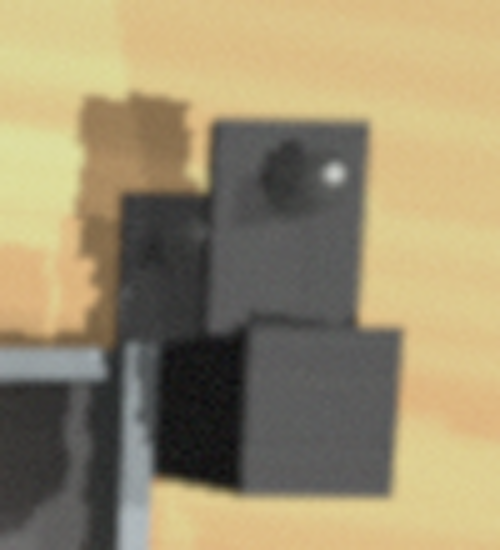

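Run:
```python
from plan import *
s=now();print(s);t=[.4946,.358];n=19
plan(s,[[s[0]+(t[0]-s[0])*min(1,k/10),s[1]+(t[1]-s[1])*min(1,k/10),s[2]+(.37-s[2])*min(1,k/5),s[3]-159.3*k/n] for k in range(1,n+1)])
```

```text
[np.float64(0.6304803334168129), np.float64(0.060471722449041886), np.float64(0.2857108544943477), np.float64(97.2404654815356)]
{"travel":[[10,31,-17],[19,62,-34],[29,94,-51],[39,125,-67],[49,156,-84],[58,187,-84],[68,219,-84],[78,250,-84],[88,281,-84],[97,312,-84]],"delta_rot":[[0,0,8.4],[0,0,16.8],[0,0,25.2],[0,0,33.5],[0,0,41.9],[0,0,50.3],[0,0,58.7],[0,0,67.1],[0,0,75.5],[0,0,83.8]]}
{"travel":[[0,0,0],[0,0,0],[0,0,0],[0,0,0],[0,0,0],[0,0,0],[0,0,0],[0,0,0],[0,0,0]],"delta_rot":[[0,0,8.4],[0,0,16.8],[0,0,25.2],[0,0,33.5],[0,0,41.9],[0,0,50.3],[0,0,58.7],[0,0,67.1],[0,0,75.5]]}
```

```bash
python3 -m creep '{"travel":[[10,31,-17],[19,62,-34],[29,94,-51],[39,125,-67],[49,156,-84],[58,187,-84],[68,219,-84],[78,250,-84],[88,281,-84],[97,312,-84]],"delta_rot":[[0,0,8.4],[0,0,16.8],[0,0,25.2],[0,0,33.5],[0,0,41.9],[0,0,50.3],[0,0,58.7],[0,0,67.1],[0,0,75.5],[0,0,83.8]]}' 50
python3 -m creep '{"travel":[[0,0,0],[0,0,0],[0,0,0],[0,0,0],[0,0,0],[0,0,0],[0,0,0],[0,0,0],[0,0,0],[0,0,0]],"delta_rot":[[0,0,8.4],[0,0,16.8],[0,0,25.2],[0,0,33.5],[0,0,41.9],[0,0,50.3],[0,0,58.7],[0,0,67.1],[0,0,75.5],[0,0,75.5]]}'
cat > door.py <<'E'
from plan import *
def door(n,c=(.495,.358),rad=.16,save=None,zo=0.):
    st=observe();im,d=grab_frame(n);uv,P=cloud(n,d,st)
    if save: cv2.imwrite(save,im)
    m=np.hypot(P[:,0]-c[0],P[:,1]-c[1])<rad
    for nm,lo,hi in [("tab",.195,.22),("panel",.161,.176)]:
        q=m&(P[:,2]>lo+zo)&(P[:,2]<hi+zo)
        if q.sum()<10: print(n,nm,q.sum());continue
        (x,y),(w,h),a=cv2.minAreaRect((P[q][:,:2]*1000).astype(np.float32))
        if h>w:a+=90
        a=(a+90)%180-90
        print(n,nm,q.sum(),round(x/1000,4),round(y/1000,4),"size",round(w,1),round(h,1),"dir",round(a,2),"z",np.percentile(P[q][:,2],[5,50,95]).round(4))
E
python3 - <<'E'
from door import *
print(now());door("wrist",save="pics/w5.png");door("top")
E
```

```text
time_s: 35.3
tcp_pos: [0.4947, 0.3586, 0.3692]
orientation: [-1.953, -2.459, 0.006]
ft_force: [-0.4, -0.2, -0.1]
gripper_width: 0.585
grasp_force: 0.0
time_s: 36.3
tcp_pos: [0.4954, 0.3576, 0.3693]
orientation: [3.047, 0.757, -0.006]
ft_force: [0.5, 0.1, -0.2]
gripper_width: 0.587
grasp_force: 0.0
[np.float64(0.49543281481189366), np.float64(0.3575783193493738), np.float64(0.3692884609265623), np.float64(-62.08959451403681)]
wrist tab 951 0.4952 0.3593 size 69.2 9.7 dir 27.98 z [0.2056 0.2073 0.2087]
wrist panel 1668 0.4949 0.359 size 239.4 10.0 dir 27.95 z [0.1659 0.1675 0.1688]
top tab 194 0.4943 0.3594 size 69.7 12.4 dir 30.06 z [0.197  0.2062 0.21  ]
top panel 410 0.4958 0.359 size 240.8 13.0 dir 28.7 z [0.1623 0.1671 0.1718]
```

View pics/w5.png

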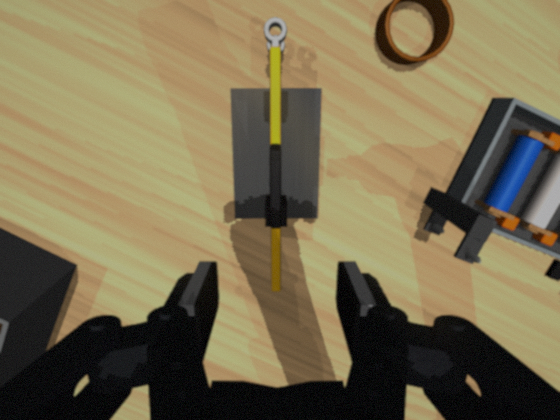

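```bash
python3 -m creep '{"travel":[[0,-1.5,40],[0,-1.5,80],[0,-1.5,120],[0,-1.5,150],[0,-1.5,172],[0,-1.5,186],[0,-1.5,193],[0,-1.5,193],[0,-1.5,193]],"delta_rot":[[0,0,0],[0,0,0],[0,0,0],[0,0,0],[0,0,0],[0,0,0],[0,0,0],[0,0,0],[0,0,0]]}' 45
python3 -c "
from plan import *
print(now())"
python3 -m creep '{"travel":[[0,0,0],[0,0,0],[0,0,0],[0,0,0],[0,0,0],[0,0,0],[0,0,0],[0,0,0]],"delta_rot":[[0,0,0],[0,0,0],[0,0,0],[0,0,0],[0,0,0],[0,0,0],[0,0,0],[0,0,0]]}' 0
python3 -m creep '{"travel":[[0,0,-5],[0,0,-15],[0,0,-27],[0,0,-40],[0,0,-55],[0,0,-70],[0,0,-85],[0,0,-95],[0,0,-95],[0,0,-95]],"delta_rot":[[0,0,0],[0,0,0],[0,0,0],[0,0,0],[0,0,0],[0,0,0],[0,0,0],[0,0,0],[0,0,0],[0,0,0]]}'
python3 - <<'E'
from door import *
print(now());door("top",zo=.095);door("wrist",zo=.095)
E
```

```text
time_s: 37.3
tcp_pos: [0.4955, 0.36, 0.1798]
orientation: [-3.048, -0.759, -0.003]
ft_force: [-0.0, 0.5, 0.5]
gripper_width: 0.528
grasp_force: 0.0
[np.float64(0.49552078316586173), np.float64(0.3600195875212533), np.float64(0.1798094344013309), np.float64(-62.02425398301203)]
time_s: 38.1
tcp_pos: [0.4956, 0.3599, 0.1797]
orientation: [-3.048, -0.758, -0.003]
ft_force: [0.1, 0.0, 5.2]
gripper_width: 0.108
grasp_force: 60.5
time_s: 39.1
tcp_pos: [0.4949, 0.3594, 0.2735]
orientation: [3.048, 0.759, -0.0]
ft_force: [0.1, -0.1, -3.3]
gripper_width: 0.105
grasp_force: 59.3
[np.float64(0.49490888058869786), np.float64(0.3594391691787166), np.float64(0.27351483919041486), np.float64(-62.055001796373986)]
top tab 99 0.4959 0.3544 size 68.5 24.3 dir 20.15 z [0.2924 0.3001 0.3031]
top panel 440 0.4946 0.3591 size 238.9 11.3 dir 27.58 z [0.2576 0.2608 0.2649]
wrist tab 7186 0.4953 0.3593 size 57.4 48.3 dir 66.2 z [0.2936 0.3007 0.3108]
wrist panel 4819 0.5584 0.3925 size 79.5 10.1 dir 27.85 z [0.2589 0.2604 0.2617]
```

Run:
```python
from plan import *
s=[.4949,.3594,.2735,-62.05];n=12
a=[.43,.36];w=[[s[0]+(a[0]-s[0])*k/n,s[1]+(a[1]-s[1])*k/n,s[2],s[3]+69.25*k/n] for k in range(1,n+1)]
plan(s,w)
b=[.4498,-.031];n=18
plan([*a,s[2],7.2],[[a[0]+(b[0]-a[0])*k/n,a[1]+(b[1]-a[1])*k/n,s[2],7.2] for k in range(1,n+1)])
```

```text
{"travel":[[-5,-3,0],[-10,-5,0],[-14,-8,0],[-19,-10,0],[-24,-13,0],[-29,-15,0],[-33,-18,0],[-38,-21,0],[-43,-23,0],[-48,-26,0]],"delta_rot":[[0,0,-5.8],[0,0,-11.5],[0,0,-17.3],[0,0,-23.1],[0,0,-28.9],[0,0,-34.6],[0,0,-40.4],[0,0,-46.2],[0,0,-51.9],[0,0,-57.7]]}
{"travel":[[0,-5,0],[-1,-11,0]],"delta_rot":[[0,0,-5.8],[0,0,-11.5]]}
{"travel":[[-22,-2,0],[-43,-3,0],[-65,-5,0],[-87,-7,0],[-108,-8,0],[-130,-10,0],[-152,-11,0],[-174,-13,0],[-195,-15,0],[-217,-16,0]],"delta_rot":[[0,0,0.0],[0,0,0.0],[0,0,0.0],[0,0,0.0],[0,0,0.0],[0,0,0.0],[0,0,0.0],[0,0,0.0],[0,0,0.0],[0,0,0.0]]}
{"travel":[[-22,-2,0],[-43,-3,0],[-65,-5,0],[-87,-7,0],[-108,-8,0],[-130,-10,0],[-152,-11,0],[-174,-13,0]],"delta_rot":[[0,0,0.0],[0,0,0.0],[0,0,0.0],[0,0,0.0],[0,0,0.0],[0,0,0.0],[0,0,0.0],[0,0,0.0]]}
```

```bash
python3 -m creep '{"travel":[[-5,-3,0],[-10,-5,0],[-14,-8,0],[-19,-10,0],[-24,-13,0],[-29,-15,0],[-33,-18,0],[-38,-21,0],[-43,-23,0],[-48,-26,0]],"delta_rot":[[0,0,-4],[0,0,-10],[0,0,-16],[0,0,-22],[0,0,-28],[0,0,-34],[0,0,-40],[0,0,-46],[0,0,-52],[0,0,-57.7]]}'
python3 -m creep '{"travel":[[0,-5,0],[-1,-11,0],[-1,-11,0]],"delta_rot":[[0,0,-5.8],[0,0,-11.5],[0,0,-11.5]]}'
python3 -m creep '{"travel":[[-10,-1,0],[-25,-3,0],[-45,-5,0],[-67,-6,0],[-92,-8,0],[-117,-9,0],[-142,-11,0],[-167,-13,0],[-192,-15,0],[-217,-16,0]],"delta_rot":[[0,0,0],[0,0,0],[0,0,0],[0,0,0],[0,0,0],[0,0,0],[0,0,0],[0,0,0],[0,0,0],[0,0,0]]}'
python3 -m creep '{"travel":[[-25,-2,0],[-50,-4,0],[-75,-6,0],[-100,-8,0],[-122,-9,0],[-143,-11,0],[-160,-12,0],[-170,-13,0],[-174,-13,0],[-174,-13,0]],"delta_rot":[[0,0,0],[0,0,0],[0,0,0],[0,0,0],[0,0,0],[0,0,0],[0,0,0],[0,0,0],[0,0,0],[0,0,0]]}'
python3 -m creep '{"travel":[[0,0,0],[0,0,0],[0,0,0]],"delta_rot":[[0,0,0],[0,0,0],[0,0,0]]}'
python3 - <<'E'
from door import *
s=now();print(s,observe()["joint_pos"])
door("top",c=s[:2],zo=.0935,save="pics/t6.png");door("wrist",c=s[:2],zo=.0935,save="pics/w6.png")
E
```

```text
time_s: 40.2
tcp_pos: [0.4399, 0.3595, 0.2728]
orientation: [-2.3, -2.14, 0.003]
ft_force: [0.5, 0.4, -3.5]
gripper_width: 0.109
grasp_force: 59.2
time_s: 40.5
tcp_pos: [0.4282, 0.3598, 0.273]
orientation: [-2.077, -2.357, 0.002]
ft_force: [0.7, 0.2, -2.9]
gripper_width: 0.108
grasp_force: 59.2
time_s: 41.5
tcp_pos: [0.4404, 0.1405, 0.2737]
orientation: [2.082, 2.352, -0.0]
ft_force: [0.6, -0.2, -2.8]
gripper_width: 0.107
grasp_force: 59.2
time_s: 42.5
tcp_pos: [0.4492, -0.032, 0.2736]
orientation: [-2.08, -2.354, -0.0]
ft_force: [0.3, 0.4, -3.0]
gripper_width: 0.107
grasp_force: 59.2
time_s: 42.8
tcp_pos: [0.4492, -0.031, 0.2738]
orientation: [2.077, 2.357, 0.0]
ft_force: [-1.1, -0.5, -3.1]
gripper_width: 0.105
grasp_force: 59.2
[np.float64(0.4492482610068531), np.float64(-0.031043722864558223), np.float64(0.2737621350483955), np.float64(7.2156956102685)] [ 0.40179728 -0.11672279 -0.35715162  1.83859479 -0.04117111  1.41244353
  0.17930558]
top tab 0
top panel 201 0.4489 -0.0317 size 10.2 240.0 dir -82.73 z [0.2574 0.2614 0.2646]
wrist tab 7203 0.4476 -0.0308 size 65.2 38.4 dir 74.77 z [0.2923 0.3015 0.3108]
wrist panel 4782 0.4405 0.0395 size 10.0 79.4 dir -82.99 z [0.26   0.2614 0.2627]
```

View pics/t6.png

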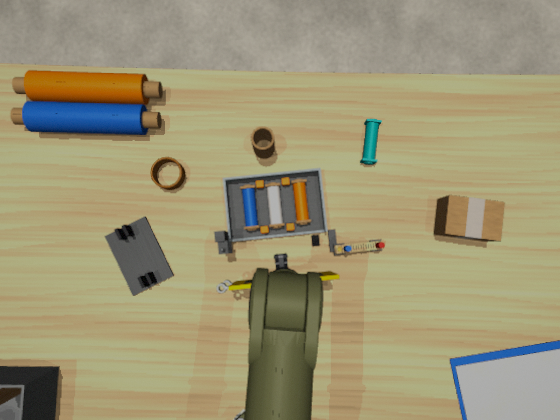

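View pics/w6.png

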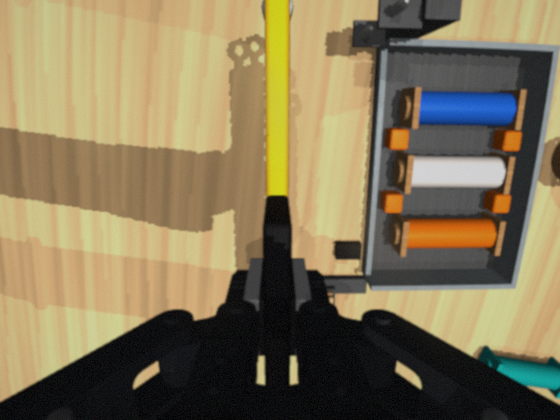

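```bash
cat > walls.py <<'E'
from bay import *
def walls():
    st=observe();im,d=grab_frame("wrist");uv,P=cloud("wrist",d,st)
    g=np.array([.6384,-.0078,.126]);c,s=np.cos(g[2]),np.sin(g[2]);Q=(P[:,:2]-g[:2])@np.array([[c,-s],[s,c]])
    z=(P[:,2]>.046)&(P[:,2]<.054)
    for nm,m in [("back",(abs(Q[:,0]-.082)<.012)&(abs(Q[:,1])<.1)),("y+",(abs(Q[:,1]-.128)<.012)&(abs(Q[:,0])<.05)),("y-",(abs(Q[:,1]+.128)<.012)&(abs(Q[:,0])<.06))]:
        m=m&z
        if m.sum()>20:print(nm,Q[m].mean(0).round(4),np.percentile(Q[m],[1,99],axis=0).round(4).tolist(),"slope",np.polyfit(*(Q[m][:,[1,0]] if nm=="back" else Q[m]).T,1)[0].round(4))
    k=(abs(Q[:,0]+.072)<.025)&(abs(Q[:,1]-.143)<.025)&(P[:,2]>.131)&(P[:,2]<.139);
    if k.sum()>20:print("post",k.sum(),np.percentile(Q[k],[1,99],axis=0))
    k=(abs(Q[:,0]+.105)<.012)&(abs(Q[:,1]-.138)<.012)&(P[:,2]>.14)&(P[:,2]<.16);print("pin",k.sum(),Q[k].mean(0) if k.sum() else "")
walls()
E
python3 walls.py
python3 - <<'E'
from plan import *
from bay import w2
s=[.4494,-.0315,.2736,7.2];t=[.5342,-.0205]
plan(s,[[*s[:2],.222,7.2]]);plan([*s[:2],.222,7.2],[[*t,.222,7.2]])
E
```

```text
back [0.081  0.0057] [[0.0777, -0.0976], [0.0853, 0.0981]] slope 0.0009
y+ [-0.0014  0.1285] [[-0.0491, 0.1254], [0.0487, 0.1319]] slope -0.0013
y- [-0.0009 -0.1263] [[-0.0591, -0.1298], [0.059, -0.1233]] slope -0.0022
post 752 [[-0.08521014  0.13159326]
 [-0.05905675  0.14463863]]
pin 122 [-0.10626096  0.13744721]
{"travel":[[0,0,52]],"delta_rot":[[0,0,0.0]]}
{"travel":[[0,86,0]],"delta_rot":[[0,0,0.0]]}
```

```bash
python3 -m creep '{"travel":[[0,0,8],[0,0,20],[0,0,34],[0,0,45],[0,0,51],[0,0,51],[0,0,51]],"delta_rot":[[0,0,0],[0,0,0],[0,0,0],[0,0,0],[0,0,0],[0,0,0],[0,0,0]]}'
python3 -m creep '{"travel":[[0,5,0],[0,14,0],[0,26,0],[0,38,0],[0,50,0],[0,62,0],[0,72,0],[0,80,0],[0.5,84,0],[0.5,85.5,0]],"delta_rot":[[0,0,0],[0,0,0],[0,0,0],[0,0,0],[0,0,0],[0,0,0],[0,0,0],[0,0,0],[0,0,0],[0,0,0]]}'
python3 -m creep '{"travel":[[0,0,0],[0,0,0],[0,0,0],[0,0,0],[0,0,0]],"delta_rot":[[0,0,0],[0,0,0],[0,0,0],[0,0,0],[0,0,0]]}'
python3 - <<'E'
from door import *
for i in range(3):
    s=now();print(np.round(s,4));door("top",c=s[:2],zo=.041)
from bay import w2
im,d=grab_frame("scene");g=[.6384,-.0078,.126];cx,cy=proj("scene",[*w2(g,-.105,.138),.1])[0].astype(int);print(cx,cy)
cv2.imwrite("pics/s7.png",cv2.resize(im[cy-60:cy+60,cx-90:cx+50],None,fx=5,fy=5,interpolation=cv2.INTER_CUBIC))
im,d=grab_frame("wrist");cv2.imwrite("pics/w7.png",im)
E
```

```text
time_s: 43.65
tcp_pos: [0.4494, -0.0318, 0.2228]
orientation: [2.079, 2.355, 0.0]
ft_force: [-0.6, 0.5, -2.6]
gripper_width: 0.106
grasp_force: 59.2
time_s: 44.65
tcp_pos: [0.5342, -0.0204, 0.2225]
orientation: [-2.078, -2.355, 0.0]
ft_force: [-0.1, 0.3, -3.0]
gripper_width: 0.108
grasp_force: 59.2
time_s: 45.15
tcp_pos: [0.5339, -0.0207, 0.2228]
orientation: [2.079, 2.355, -0.0]
ft_force: [0.1, 1.1, -2.5]
gripper_width: 0.107
grasp_force: 59.2
[ 0.5339 -0.0207  0.2228  7.1391]
top tab 0
top panel 167 0.5356 -0.0222 size 9.9 238.1 dir -82.86 z [0.2068 0.2105 0.2137]
[ 0.5339 -0.0207  0.2228  7.1409]
top tab 0
top panel 166 0.5357 -0.0224 size 9.9 238.4 dir -82.82 z [0.2072 0.2103 0.2135]
[ 0.5339 -0.0207  0.2228  7.1408]
top tab 0
top panel 167 0.5356 -0.0225 size 9.9 238.2 dir -82.8 z [0.2067 0.2101 0.2132]
319 189
```

View pics/s7.png

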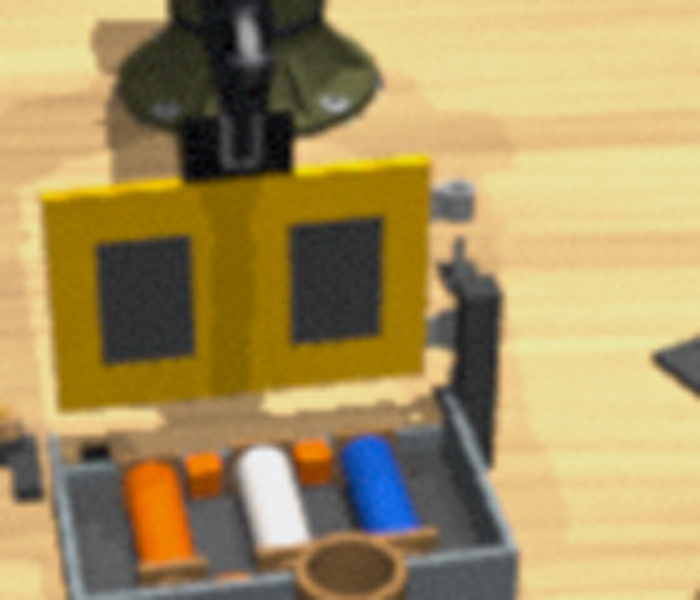

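```bash
python3 -m creep '{"travel":[[1,0,0],[2,0,0],[2,0,2],[2,0,5],[2,0,8],[2,0,11],[2,0,13],[2,0,15],[2,0,16],[2,0,16]],"delta_rot":[[0,0,0],[0,0,0],[0,0,0],[0,0,0],[0,0,0],[0,0,0],[0,0,0],[0,0,0],[0,0,0],[0,0,0]]}'
python3 -m creep '{"travel":[[0,0,0],[0,0,1],[0,0,2],[0,0,3],[0,0,4],[0,0,5],[0,0,5]],"delta_rot":[[0,0,0],[0,0,0],[0,0,0],[0,0,0],[0,0,0],[0,0,0],[0,0,0]]}'
python3 -c "
from plan import *
print(now(),observe()['wrist_torque'])"
```

```text
time_s: 46.4
tcp_pos: [0.5337, -0.0187, 0.2066]
orientation: [-2.079, -2.355, 0.0]
ft_force: [0.5, -0.0, -3.8]
gripper_width: 0.101
grasp_force: 59.2
time_s: 47.1
tcp_pos: [0.5336, -0.0187, 0.2015]
orientation: [-2.079, -2.355, 0.001]
ft_force: [-0.5, -0.5, -3.6]
gripper_width: 0.106
grasp_force: 59.2
[np.float64(0.533596350204803), np.float64(-0.018693351027837382), np.float64(0.20147019199356145), np.float64(7.142798891677958)] [0.01862441 0.01326462 0.03221491]
```

```bash
python3 -m creep '{"travel":[[0,0,2],[0,0,4],[0,0,6],[0,0,8],[0,0,10],[0,0,12],[0,0,13],[0,0,14],[0,0,14],[0,0,14]],"delta_rot":[[0,0,0],[0,0,0],[0,0,0],[0,0,0],[0,0,0],[0,0,0],[0,0,0],[0,0,0],[0,0,0],[0,0,0]]}'
python3 -m creep '{"travel":[[0,0,1],[0,0,2],[0,0,3],[0,0,4],[0,0,4],[0,0,4]],"delta_rot":[[0,0,0],[0,0,0],[0,0,0],[0,0,0],[0,0,0],[0,0,0]]}'
python3 - <<'E'
from door import *
from bay import w2
print(now(),observe()['wrist_torque'])
door("top",c=now()[:2],zo=.004)
im,d=grab_frame("scene");cy,cx=189,319
cv2.imwrite("pics/s8.png",cv2.resize(im[cy-60:cy+60,cx-90:cx+50],None,fx=5,fy=5,interpolation=cv2.INTER_CUBIC))
E
```

```text
time_s: 48.1
tcp_pos: [0.5338, -0.0187, 0.1878]
orientation: [2.079, 2.355, 0.0]
ft_force: [-0.0, 0.7, -3.0]
gripper_width: 0.105
grasp_force: 59.2
time_s: 48.7
tcp_pos: [0.5338, -0.0186, 0.1837]
orientation: [2.079, 2.356, 0.0]
ft_force: [0.1, -0.8, -1.9]
gripper_width: 0.1
grasp_force: 59.4
[np.float64(0.5337685519114849), np.float64(-0.018619519021122), np.float64(0.18374643216120673), np.float64(7.144393695203785)] [ 0.06515238 -0.00341008 -0.01757581]
top tab 0
top panel 162 0.5355 -0.0204 size 9.9 238.2 dir -82.82 z [0.1684 0.1714 0.1746]
```

View pics/s8.png

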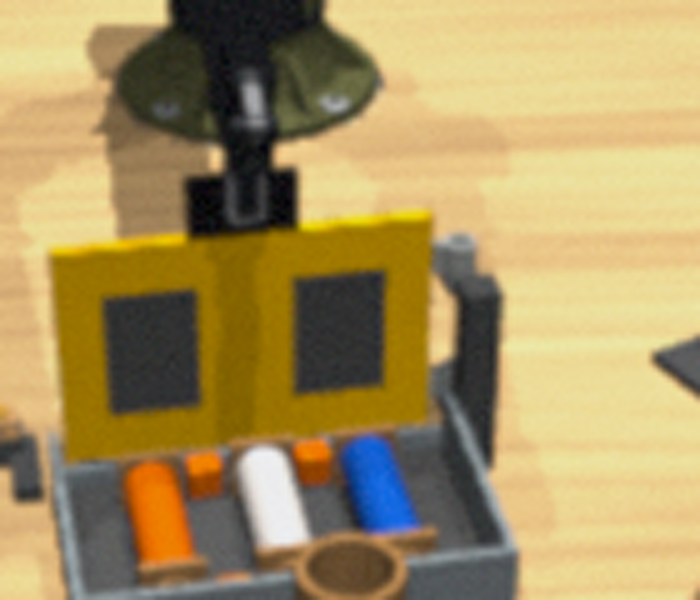

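```bash
python3 -m creep '{"travel":[[0,0,0.5],[0,0,1],[0,0,1.5],[0,0,1.5],[0,0,1.5]],"delta_rot":[[0,0,0],[0,0,0],[0,0,0],[0,0,0],[0,0,0]]}'
python3 -m creep '{"travel":[[0,0,0],[0,0,0],[0,0,0],[0,0,0]],"delta_rot":[[0,0,0],[0,0,0],[0,0,0],[0,0,0]]}' 30
python3 -m creep '{"travel":[[0,0,-10],[0,0,-35],[0,0,-70],[0,0,-110],[0,0,-140],[0,0,-140],[0,0,-140],[0,0,-140]],"delta_rot":[[0,0,0],[0,0,0],[0,0,0],[0,0,0],[0,0,0],[0,0,0],[0,0,0],[0,0,0]]}'
python3 - <<'E'
from door import *
s=now();print(s)
door("wrist",c=(.5342,-.021),zo=.004,save="pics/w9.png");door("top",c=(.5342,-.021),zo=.004)
st=observe();im,d=grab_frame("wrist");uv,P=cloud("wrist",d,st)
q=(np.hypot(P[:,0]-.5169,P[:,1]-.1165)<.013)&(P[:,2]>.12)&(P[:,2]<.175);print("knuckle top z (want .149)",q.sum(),np.percentile(P[q][:,2],[50,80,95]) if q.sum() else "", P[q].mean(0) if q.sum() else "")
from posts import posts
posts(("top",))
E
```

```text
time_s: 49.3
tcp_pos: [0.5342, -0.0187, 0.1834]
orientation: [2.078, 2.354, 0.001]
ft_force: [-1.1, -0.1, 4.6]
gripper_width: 0.109
grasp_force: 60.5
time_s: 49.7
tcp_pos: [0.5337, -0.0186, 0.182]
orientation: [-2.079, -2.356, 0.0]
ft_force: [-0.4, 1.1, -0.4]
gripper_width: 0.349
grasp_force: 0.0
time_s: 50.5
tcp_pos: [0.5332, -0.0187, 0.3213]
orientation: [-2.078, -2.355, 0.002]
ft_force: [0.9, 0.6, -0.2]
gripper_width: 0.354
grasp_force: 0.0
[np.float64(0.5332228055998526), np.float64(-0.018688199118863387), np.float64(0.3213130218605867), np.float64(7.146042680907563)]
wrist tab 1292 0.5343 -0.0197 size 9.9 69.6 dir -82.54 z [0.2094 0.2111 0.2123]
wrist panel 2228 0.5343 -0.0198 size 9.6 239.2 dir -82.77 z [0.1698 0.1712 0.1725]
top tab 0
top panel 90 0.536 -0.0201 size 9.9 237.6 dir -82.69 z [0.1679 0.1711 0.1739]
knuckle top z (want .149) 788 [0.14769007 0.14894059 0.15007906] [0.51772874 0.11497258 0.143287  ]
top red [ 0.5376 -0.2804  0.0854] blue [ 0.5267 -0.1949  0.0849] len 0.0978 0.0862 leaf_mid 6.275 leaf_tip 0.008
```

Run:
```python
from plan import *
for n in ("wrist","top"):
    st=observe();im,d=grab_frame(n);uv,P=cloud(n,d,st);g=[.6384,-.0078];c,s=np.cos(.126),np.sin(.126);Q=(P[:,:2]-g)@np.array([[c,-s],[s,c]])
    for y in (-.07,0,.07):
        q=(abs(Q[:,0])<.07)&(abs(Q[:,1]-y)<.022)&(P[:,2]>.034)&(P[:,2]<.06)
        if q.sum()>20:print(n,y,cv2.minAreaRect((Q[q]*1000).astype(np.float32)),np.percentile(P[q][:,2],98).round(4),np.median(im[uv[q][:,1],uv[q][:,0]],axis=0))
print(observe()["time_s"],observe()["ft_force"])
```

```text
wrist -0.07 ((1.6489028930664062, -69.41577911376953), (122.93655395507812, 40.82777404785156), 0.11787056922912598) 0.0486 [ 37. 110. 203.]
wrist 0 ((-0.5745735168457031, 1.3703651428222656), (40.48749542236328, 122.58562469482422), 89.6318588256836) 0.0485 [200. 201. 203.]
wrist 0.07 ((0.5879974365234375, 68.98641967773438), (39.94208526611328, 122.56773376464844), 89.99513244628906) 0.0487 [172.  88.  34.]
top -0.07 ((28.903528213500977, -71.2015380859375), (69.86268615722656, 38.17959213256836), 4.3686723709106445) 0.0493 [ 14. 106. 177.]
top 0 ((31.088762283325195, 2.980623245239258), (37.44504928588867, 60.45791244506836), 84.0760726928711) 0.0503 [174. 178. 178.]
top 0.07 ((38.7584114074707, 67.02009582519531), (49.27789306640625, 39.8420524597168), 5.297008514404297) 0.0496 [151.  94.  35.]
50.8 [-0.18978107  0.67017501  0.89289587]
```

All rolls are in their lanes, the door is seated and the rule is folded, so I'm handing in.

```bash
python3 -c "
from workcell import close_job
print(close_job())"
```

```text
the job is handed in; nothing more can be done
None
```

I handed the job in at about 51 s: the rule is folded flat, the orange, white and blue rolls lie in their lanes (there was no green one), and the yellow door is shut and measured fully down on both pins; the hand-in returned no verdict.

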